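# Stand a root-growth test plate from the hand turntable in the incubation rack

## Robot

A 7-joint arm with a two-finger parallel gripper is mounted at the origin on a cart in front of the work surface, level with it; the furniture and walls round the work are solid. World frame = base frame: x ahead of the robot, y to its left, z up, the work surface at z = 0. Lengths are in m, angles in rad, forces in N, time in s.
With the tool pointing down it reaches from about 0.35 to 0.775 m from the base axis. Payload 3.1 kg.
Tool frame: the origin (TCP) lies midway between the tips of the shut fingers; the grasp point (between the pads) lies behind it (robot.tcp_to_grasp is the z of the grasp point in the tool frame, in m); z points along the fingers, y is the line along which they close (so a half turn about z gives the same grasp; the last joint's range is limited). The gripper opens to 85 mm and grips with 20 to 120 N. Pads are 22 mm wide; open, the fingers measure 114 mm over their backs; the gripper's body (76 mm by 85 mm) begins 54 mm behind the grasp point. The pads swing forward as they close: fully open they stand 13 mm farther back than shut.
Start: joints at [-0.042, 0.311, 0.014, 1.512, -0.004, 1.319, -0.027], TCP at [0.55, 0, 0.231] pointing down, gripper open.
Joint ranges: [-2.7, 2.7], [-0.3, 1.91], [-1.27, 1.3], [0.12, 2.57], [-1.44, 4.58], [0.2, 2.03], [-3.05, 3.05]. Speed limits (rad/s): [2.79, 2.79, 3.14, 3.14, 3.14, 3.14, 3.14].

## Interface

Orientations are given as [roll, pitch, yaw] about the fixed x, y, z axes, in that order (R = Rz(yaw) Ry(pitch) Rx(roll)).
In Python, from station import telemetry, optics, workorder, robot gives the robot as it stands. The module is installed in compiled form; this text tells all that it offers.
- The arm moves only by the tool send_rows, never from a script. Its argument "increments" is one flat list of numbers, 7 for each row, row after row: the opening, from -1 (shut) to 1 (fully open), then the shift along the tool's x, y, z as a fraction of full scale, then the turn, a rotation vector about the tool's x, y, z as a fraction of full scale. A call has 1 to 5 rows; each row shifts and turns the commanded pose from where the row before left it, along the tool's axes as they then stand; what a row does not reach is not made up. Full scale, the value 1, is 0.5 m for a shift and pi/2 rad for a turn. A row lasts 1/10 s, in which the tool goes at most 50 mm and 8.59 degrees, less where a joint would pass 70% of its speed; a pose out of reach is approached as far as the arm can. A call with a number of a shift or a turn outside -1 to 1 is refused whole. A call with a gripper value outside its range is refused whole. The fingers move at their own pace and stop on an object; "force" is the grip in N (left out, the last holds). Time passes only in rows, so rows that do not move let the fingers close. It gives the time, the measured TCP pose, the force, the opening and the grip force at its end, in the units of the state.
- telemetry.sense(): the state, without advancing time (a new reading comes with each control period).
- optics.grab_frame(name): name is "scene" or "side" or "wrist"; returns a dict with "image" (420x560x3 uint8, blue, green, red), "fx", "fy", "cx", "cy" (pixels), "view" (4x4, takes a point from world to camera coordinates). Camera axes: x right, y down, z forward; pixel columns grow to the right and rows downward; lengths in m; the calibration is good to about 2 mm. A picture is of the moment at which its call begins. There is no depth.
- workorder.close_job(): hands the job in; it is judged then, once.
The state is a dict: "time_s": time; "joint_positions": joint angles; "joint_vel": joint speeds; "joint_torque": joint torques, N m; "position": TCP position; "eef_rot": TCP orientation; "ft_force": force on the tool from outside, world axes, zero at the start; "torque": the same for the moment, N m; "gripper_width": finger opening in m; "finger_force": force on a finger pad.
Only numpy, scipy, OpenCV 4.12 (cv2) and the standard library are available. Lean on these libraries where they do the work, as an engineer would, in place of code of your own. Each camera call takes 0.05 s, during which the arm holds its last target. There are 200 camera calls.

## Task

The flat test plate on the free-turning hand turntable has been read and goes back to incubation, where its roots must grow downward: lift it off and stand it on end in any free slot of the white rack, blue seed end up and plain foot end fully down on the slot floor. Lower it in by hand, do not let it drop. You may turn the table by its knobs, but do not whirl it, do not upset the seed vial that rides on it, and leave the two plates already in the rack standing.

Things in the scene. Friction and masses are not known exactly. Their poses are not given: they have to be found in the camera images.
- plate: Flat closed test plate, white tray with clear lid, 120 x 56 x 14 mm, about 0.11 kg, lying lid up on the plate rest of the turntable. Origin: middle of its underside. x runs along its length towards the blue seed end (blue band, last 16 mm), y across the 56 mm width, z out of the lid. Its long edges are plain and straight: grip it across the 56 mm.
- plate_foot (a point): Centre of the plain (foot) end face of the plate, 60 mm from the plate's middle along -x, at half its thickness. Axes as the plate's.
- turntable: Fixed round foot of the hand turntable, origin on the table's axis at the bench surface, z up. The disc on it: 270 mm across, aluminium with a grey-green mat, top 30 mm above the bench. It turns endlessly on a bearing with very little friction.
- turntable_disc (a joint): Angle of the disc on its foot, rad, anticlockwise from above, 0 at the start; no stops.
- plate_rest (a point): Middle of the top of the white plate rest on the disc (84 mm long radially, 36 mm wide, its top 12 mm above the disc), 72 mm from the axis, 42 mm above the bench; turns with the disc. Its x axis points radially outwards. The plate lies on it roughly lengthwise with its blue end outwards and its long edges overhanging by about 10 mm each side; it is not fastened.
- knob_a (a point): Middle of a orange upright hand knob on the disc, 20 mm thick, from 8 mm to 40 mm above the disc, 115 mm from the axis, a quarter turn from the plate rest (seen from the axis looking towards the rest, on the left).
- knob_b (a point): The same for the other hand knob, across the axis from the first.
- seed_vial: Amber glass vial with seeds, 44 mm across, 76 mm tall, standing loose on the far side of the disc's axis from the plate. Origin: middle of its underside, z up.
- rack: Fixed white slotted rack, foot 196 x 84 x 8 mm, origin: middle of its underside. Two rows of teeth (7 mm wide, at y = +-21 mm) form five slots across x, 30 mm apart, 16 mm wide square to the slot, with rounded tooth tops 52 mm above the bench. All slots lean 0.26 rad from upright towards +x, that is, a plate standing in one leans with its upper end towards +x. Slot floor 8 mm above the bench.
- slot_1 (a point): Middle of the floor of the first free slot (lowest x of the rack, at x = -60 mm), 8 mm above the bench; axes as the rack's. The mid plane of the slot rises from here towards (sin 0.26, 0, cos 0.26). A seated plate's foot end centre lies about 2 mm above this floor.
- slot_2 (a point): The same for the second free slot (rack x = -30 mm).
- slot_3 (a point): The same for the third free slot (rack x = 0), next to the standing plates.
- standing_plate_1: Plate like the other, standing blue end up in the fourth slot (rack x = +30 mm), leaning towards rack +x. Origin: centre of its foot end; z vertical as it stands now.
- standing_plate_2: The same in the fifth slot (rack x = +60 mm).
There are look-alikes about, which are no part of the job. There is more than one size of the seed_vial; the job needs the largest.

How it is judged:
On the way, in this order (a step that is already met when the one before it is completed fails the run):
1. the plate is lifted clear of the turntable (z of plate in the frame of turntable above 0.085 m and contact force between plate and turntable below 0.1 N), for 0.1 s.
2. the foot end is lowered to near the floor of a free slot while the plate is still held ((x of plate_foot in the frame of rack between -0.066 and -0.052 m or x of plate_foot in the frame of rack between -0.036 and -0.022 m or x of plate_foot in the frame of rack between -0.006 and 0.008 m) and z of plate_foot in the frame of rack below 0.024 m and contact force between the fingers and plate above 1 N), for 0.1 s.
At the end, for the whole second after the job is handed in: Plate at rest in a free slot: foot centre 5 to 14.5 mm above the rack underside, within 6 mm of the slot line, 18 mm of its middle; blue end up, length 0.12 to 0.42 rad from vertical, squared within 0.15 rad. Vial upright on the turntable, table under 0.3 rad/s, other two plates standing ((x of plate_foot in the frame of rack between -0.066 and -0.054 m or x of plate_foot in the frame of rack between -0.036 and -0.024 m or x of plate_foot in the frame of rack between -0.006 and 0.006 m) and z of plate_foot in the frame of rack between 0.005 and 0.0145 m and y of plate_foot in the frame of rack between -0.018 and 0.018 m and angle between plate's own x axis and vertical between 0.12 and 0.42 rad and angle between the y axis of plate and the y axis of rack, either way round below 0.15 rad and linear speed of plate below 0.02 m/s and angle between seed_vial's own z axis and vertical below 0.15 rad and z of seed_vial in the frame of turntable above 0.025 m and velocity of joint turntable_disc between -0.3 and 0.3 rad/s and angle between each of standing_plate_1, standing_plate_2's own z axis and vertical below 0.2 rad); the robot touches nothing.
It fails at once if the seed vial is knocked over (angle between seed_vial's own z axis and vertical above 0.6 rad).
It fails at once if the turntable is whirled round (faster than 5 rad/s) (velocity of joint turntable_disc above 5 rad/s or velocity of joint turntable_disc below -5 rad/s).
It fails at once if a plate standing in the rack is knocked out of its slot ((angle between standing_plate_1's own z axis and vertical above 0.4 rad or distance of standing_plate_1 from where it was at the start of the episode above 0.03 m) or (angle between standing_plate_2's own z axis and vertical above 0.4 rad or distance of standing_plate_2 from where it was at the start of the episode above 0.03 m)).
It also fails if it takes over 64 s, if anything falls off the work surface, if the arm or the gripper's body presses on something with over 40 N, if the wrist force passes 120 N, or if a joint passes its speed limit or range.

## Working session

There is one attempt and no reset: what is moved stays moved. The work goes in short steps, Python scripts to look and compute and a tool call to move; the robot and the scene stay as the last step left them, time stands still between calls to the robot, and variables do not carry over. Pictures are saved under pics/ and viewed, at most 10 in all, crops included, and the job is handed in when it is done.

Besides the shell and the picture viewer there is one more tool, called after "Request:" in YAML: its name, and indented under it one key for each argument. send_rows: Moves the arm, as the interface text tells. Shift numbers are shares of 0.5 m and turn numbers shares of pi/2 rad, none past 1 either way. Its arguments: {"type":"object","properties":{"increments":{"type":"array","items":{"type":"number"}},"force":{"type":"number"}},"required":["increments"]}

```bash
mkdir -p pics; python3 - <<'E'
from station import telemetry, optics, workorder, robot
import cv2,numpy as np,pickle
s=telemetry.sense();print(s['time_s'],s['position'],s['eef_rot'],s['gripper_width'],robot.tcp_to_grasp)
F={n:optics.grab_frame(n) for n in("scene","side","wrist")}
pickle.dump(F,open('f0.pkl','wb'))
for n in F:
  cv2.imwrite(f'pics/{n}0.png',F[n]['image']);print(n,F[n]['fx'],F[n]['cx'],F[n]['cy'],np.round(F[n]['view'],3).tolist())
E
```

```text
0.0 [5.49261601e-01 3.53504666e-06 2.30191551e-01] [-3.13918847e+00  1.16776666e-04  1.57086466e+00] 0.08537626254974631 -0.0187
scene 468.5843797286139 283.7799372272592 214.69780920110142 [[0.618, -0.786, -0.002, -0.378], [-0.426, -0.332, -0.842, 0.305], [0.661, 0.521, -0.54, 0.6], [0.0, 0.0, 0.0, 1.0]]
side 502.13763492563027 276.12897285395684 207.44673984881786 [[0.986, -0.164, 0.007, -0.575], [-0.088, -0.562, -0.823, 0.065], [0.139, 0.811, -0.568, 1.218], [0.0, 0.0, 0.0, 1.0]]
wrist 325.8401192445335 282.7349110001842 208.78856155316276 [[1.0, -0.0, -0.002, -0.55], [0.0, -0.963, 0.27, -0.036], [-0.002, -0.27, -0.963, 0.379], [0.0, 0.0, 0.0, 1.0]]
```

View pics/scene0.png

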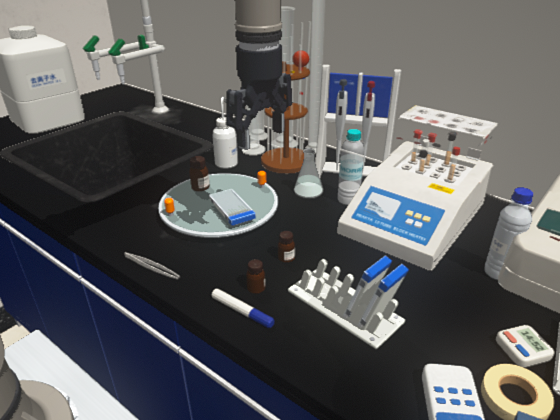

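View pics/side0.png

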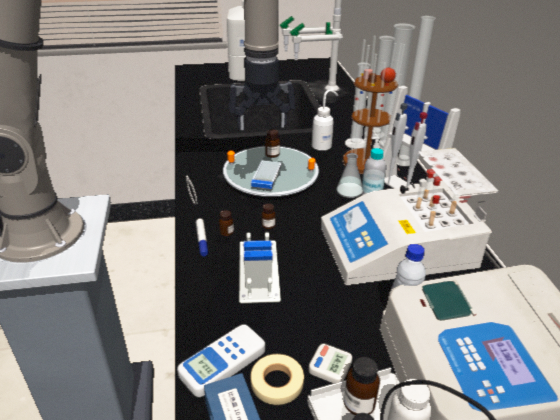

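View pics/wrist0.png

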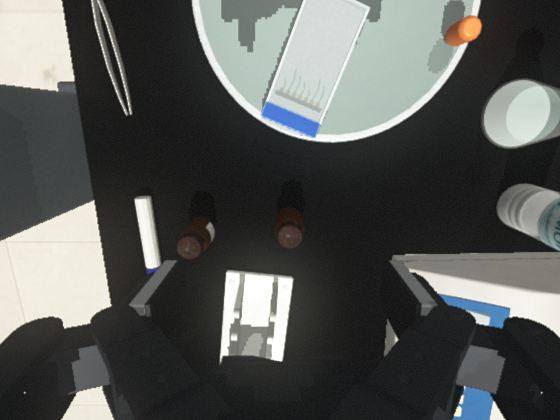

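The scene shows the plate on the disc, with its blue end at about (238,217) in scene and (292,118) in wrist. The amber vials are at (201,173) on the disc and at (287,246) and (257,275) on the bench (scene). The one standing on the disc is the job's vial; the other two are smaller look-alikes off the table. The rack's free slots are on its left side in scene, and the standing plates have blue tops at (376,268) and (394,278).

```bash
cat > h.py <<'E'
import numpy as np,cv2,pickle
def ray(f,p):
    V=f['view'];R=V[:3,:3];c=-R.T@V[:3,3]
    d=R.T@np.array([(p[0]-f['cx'])/f['fx'],(p[1]-f['cy'])/f['fy'],1]);return c,d/np.linalg.norm(d)
def atz(f,p,z):
    c,d=ray(f,p);return c+d*(z-c[2])/d[2]
def tri(*fp):
    A=np.zeros((3,3));b=np.zeros(3);L=[]
    for f,p in fp:
        c,d=ray(f,p);M=np.eye(3)-np.outer(d,d);A+=M;b+=M@c;L.append((c,d))
    x=np.linalg.solve(A,b);return x,[float(np.linalg.norm((np.eye(3)-np.outer(d,d))@(x-c))) for c,d in L]
def proj(f,X):
    V=f['view'];q=V[:3,:3]@np.asarray(X)+V[:3,3];return np.array([f['fx']*q[0]/q[2]+f['cx'],f['fy']*q[1]/q[2]+f['cy']])
def blobs(im,kind,amin=15):
    h=cv2.cvtColor(im,cv2.COLOR_BGR2HSV)
    lo,hi={'blue':((105,140,70),(125,255,255)),'orange':((5,170,120),(20,255,255))}[kind]
    m=cv2.inRange(h,lo,hi);n,l,s,c=cv2.connectedComponentsWithStats(m)
    return [(np.round(c[i],1).tolist(),int(s[i][4]),s[i][:4].tolist(),np.round(cv2.boxPoints(cv2.minAreaRect(np.argwhere(l==i)[:,::-1].astype(np.float32)))).astype(int).tolist()) for i in range(1,n) if s[i][4]>=amin]
E
python3 - <<'E'
from h import *
F=pickle.load(open('f0.pkl','rb'));s,d,w=F['scene'],F['side'],F['wrist']
np.set_printoptions(precision=4,suppress=True)
for k in('blue','orange'):
  for n in F:
    for b in blobs(F[n]['image'],k): 
      if b[1]<900:print(k,n,b)
print('knobs',tri((s,(169,206)),(d,(231,157))),tri((s,(262,179)),(d,(312,164)),(w,(463,30))))
print('vial base',tri((s,(201,172)),(d,(273,144))))
print('blue ctr',tri((s,(239,217)),(d,(264,183)),(w,(292,117))))
for p in((262,113),(317,135),(326,122),(271,99),(304,0),(370,6)):print('plate top',p,atz(w,p,.056))
for p in((227,270),(293,274),(285,362),(220,358)):print('rack',p,atz(w,p,.008))
for p in((195,20),(333,141),(480,20)):print('rim',atz(w,p,.03))
for p in((289,283),(404,320),(377,344)):print('rack scene',atz(s,p,.008))
for p in((240,242),(278,240),(239,300),(280,300)):print('rack side',atz(d,p,.008))
E
```

```text
blue scene ([342.5, 91.1], 691, [328, 73, 30, 41], [[327, 111], [330, 73], [357, 75], [354, 114]])
blue scene ([378.0, 93.6], 767, [360, 75, 32, 42], [[359, 114], [363, 74], [391, 77], [388, 117]])
blue scene ([372.2, 190.1], 24, [367, 187, 11, 8], [[366, 188], [375, 186], [377, 192], [368, 194]])
blue scene ([412.8, 208.4], 477, [378, 189, 66, 39], [[370, 215], [378, 189], [444, 210], [435, 236]])
blue scene ([524.3, 195.1], 209, [515, 188, 18, 16], [[515, 188], [532, 188], [532, 203], [515, 203]])
blue scene ([365.2, 208.3], 24, [362, 201, 8, 12], [[359, 203], [365, 201], [369, 211], [364, 213]])
blue scene ([241.9, 217.3], 199, [229, 211, 26, 14], [[228, 216], [253, 209], [255, 218], [231, 225]])
blue scene ([76.3, 263.2], 41, [73, 253, 8, 22], [[72, 253], [74, 253], [80, 274], [79, 274]])
blue scene ([377.1, 268.2], 323, [363, 256, 29, 26], [[361, 274], [386, 254], [393, 262], [367, 282]])
blue scene ([393.7, 277.1], 328, [379, 265, 30, 27], [[377, 283], [403, 262], [410, 271], [384, 292]])
blue scene ([87.2, 298.8], 18, [85, 293, 5, 13], [[85, 293], [86, 293], [90, 304], [88, 30
[... 4711 characters left out ...]
5) [0.5826 0.0519 0.056 ]
plate top (326, 122) [0.5907 0.0638 0.056 ]
plate top (271, 99) [0.5392 0.0843 0.056 ]
plate top (304, 0) [0.5682 0.1647 0.056 ]
plate top (370, 6) [0.625  0.1601 0.056 ]
rack (227, 270) [ 0.4814 -0.1126  0.008 ]
rack (293, 274) [ 0.5626 -0.1179  0.008 ]
rack (285, 362) [ 0.5529 -0.2478  0.008 ]
rack (220, 358) [ 0.4661 -0.2415  0.008 ]
rim [0.4674 0.1562 0.03  ]
rim [0.6019 0.0445 0.03  ]
rim [0.7352 0.156  0.03  ]
rack scene [ 0.4898 -0.108   0.008 ]
rack scene [ 0.5344 -0.3167  0.008 ]
rack scene [ 0.4603 -0.3064  0.008 ]
rack side [ 0.4768 -0.1162  0.008 ]
rack side [ 0.5667 -0.1227  0.008 ]
rack side [ 0.4546 -0.3052  0.008 ]
rack side [ 0.5376 -0.3185  0.008 ]
```

```bash
cat > fk.py <<'E'
import numpy as np
from scipy.spatial.transform import Rotation as Ro
pi=np.pi
P0=[(.267,0,0),(0,-pi/2,0),(.293,pi/2,0),(0,pi/2,.0525),(.3425,pi/2,.0775),(0,pi/2,0),(.097,-pi/2,.076)]
def fk(q,L=.172,off=np.zeros(7),base=0.):
    T=np.eye(4);T[2,3]=base
    for (d,al,a),th in zip(P0,np.asarray(q)+off):
        c,s,ca,sa=np.cos(th),np.sin(th),np.cos(al),np.sin(al)
        T=T@np.array([[c,-s,0,a],[s*ca,c*ca,-sa,-d*sa],[s*sa,c*sa,ca,d*ca],[0,0,0,1]])
    T[:3,3]+=T[:3,2]*L
    return T
E
python3 - <<'E'
from fk import *
from station import telemetry
s=telemetry.sense();np.set_printoptions(precision=4,suppress=True)
T=fk(s['joint_positions']);print(s['joint_positions']);print(T);print(Ro.from_euler('xyz',s['eef_rot']).as_matrix(),s['position'])
E
```

```text
[-0.0417  0.3116  0.014   1.5127 -0.0044  1.3192 -0.0272]
[[ 0.993   0.0002 -0.1178  0.5307]
 [ 0.0006 -1.      0.0033 -0.0158]
 [-0.1178 -0.0034 -0.993   0.2023]
 [ 0.      0.      0.      1.    ]]
[[-0.0001  1.     -0.0019]
 [ 1.      0.0001 -0.0001]
 [-0.0001 -0.0019 -1.    ]] [0.5494 0.     0.2305]
```

Request:
send_rows:
  increments: [1,0.1,0,0,0,0,0,1,0.1,0,-0.02,0,0,0,1,0.1,0.04,-0.02,0,0,0,1,0.1,0.04,0,0,0,0,1,0,0,0,0,0,0]

```text
time_s: 0.65
position: [0.5858, 0.2017, 0.2484]
eef_rot: [-3.139, -0.007, 1.584]
ft_force: [-0.9, 0.3, -0.8]
gripper_width: 0.0852
finger_force: 0.0
```

```bash
cat > log.py <<'E'
import json,sys
from station import telemetry
def log():
    s=telemetry.sense();r=[list(map(float,s[k])) for k in('joint_positions','position','eef_rot')]
    open('log.jsonl','a').write(json.dumps(r)+'\n');return s
E
echo '[[-0.0417,0.3116,0.014,1.5127,-0.0044,1.3192,-0.0272],[0.54926,0,0.23019],[-3.13919,0.000117,1.570865]]'>log.jsonl
python3 - <<'E'
from h import *
from log import *
from station import optics
s=log();print(s['joint_positions'])
f=optics.grab_frame('wrist');pickle.dump(f,open('w1.pkl','wb'))
cv2.imwrite('pics/w1.png',f['image'])
for k in('blue','orange'):
  for b in blobs(f['image'],k):print(k,b)
E
```

```text
[-0.30954024  0.45239863 -0.07016845  1.26812436  0.02329474  1.42181296
 -0.36305882]
blue ([244.1, 296.4], 111, [234, 291, 25, 12], [[234, 297], [237, 290], [258, 298], [256, 305]])
orange ([184.7, 166.8], 16, [180, 165, 11, 6], [[179, 168], [189, 164], [190, 166], [180, 170]])
orange ([402.1, 242.3], 15, [398, 240, 7, 8], [[398, 240], [400, 238], [406, 245], [404, 247]])
```

View pics/w1.png

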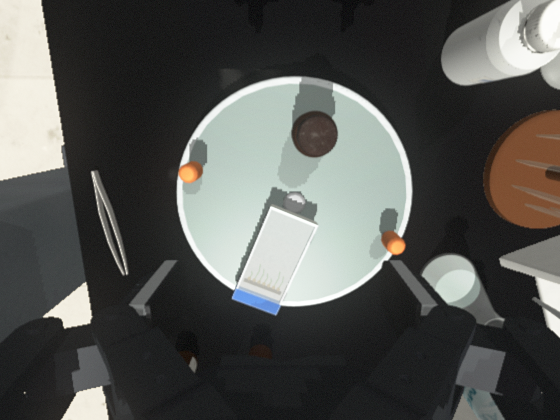

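The wrist view shows the plate with its foot end at (272,207)–(317,223) and blue end at (233,299)–(279,314). The knobs are at (190,172) and (396,244), the large vial at (315,134), and the smaller bench vials are half hidden at (187,355) and (262,352). The fat vial standing on the disc is the one to respect; nothing else rides on it.

```bash
python3 - <<'E'
from h import *
F=pickle.load(open('f0.pkl','rb'));w=F['wrist'];f=pickle.load(open('w1.pkl','rb'));S,D=F['scene'],F['side']
np.set_printoptions(precision=4,suppress=True)
print('cam',ray(f,(0,0))[0])
# refine corners by fitting lines: lid region edges
g=cv2.cvtColor(f['image'],cv2.COLOR_BGR2GRAY)
c=np.array([[272,207],[317,223],[279,314],[232,300]],np.float32).reshape(-1,1,2)
c2=cv2.cornerSubPix(g,c.copy(),(4,4),(-1,-1),(3,30,.01)).reshape(-1,2);print(c2)
for z in(.042,.056):print(z,[atz(f,p,z)[:2] for p in c2])
C=np.array([atz(f,p,.056)[:2] for p in c.reshape(-1,2)])
print('size',np.linalg.norm(C-np.roll(C,-1,0),axis=1))
print('ctr',C.mean(0),'yaw foot->blue',np.arctan2(*( (C[2]+C[3]-C[0]-C[1])[::-1])))
print('blue corner tri',tri((w,(262,111)),(f,(233,297))),tri((w,(318,135)),(f,(279,312))))
print('foot tri', tri((f,(272,207)),(w,(304,0))),)
print('knobs',tri((f,(191,170)),(S,(169,205)),(D,(230.5,155.5))),tri((f,(397,242)),(S,(261.6,177)),(D,(311.3,163.2)),(w,(463.3,30.3))))
print('vial top',atz(f,(315,134),.106))
cv2.imwrite('pics/crop1.png',cv2.resize(f['image'][110:330,200:420],None,fx=2.7,fy=2.7,interpolation=cv2.INTER_CUBIC))
E
```

```text
cam [0.5863 0.2687 0.3915]
[[270.137  205.5297]
 [317.5173 224.6871]
 [275.5774 315.312 ]
 [230.8075 298.2234]]
0.042 [array([0.5727, 0.1768]), array([0.6261, 0.1552]), array([0.5797, 0.0383]), array([0.5257, 0.0609])]
0.056 [array([0.5732, 0.1805]), array([0.6245, 0.1598]), array([0.5799, 0.0475]), array([0.5281, 0.0693])]
size [0.0516 0.1192 0.0573 0.1209]
ctr [0.5781 0.1142] yaw foot->blue -1.935878509548271
blue corner tri (array([0.5312, 0.0736, 0.0605]), [0.00022218726660538078, 0.0002221872666053898]) (array([0.5837, 0.0518, 0.0556]), [0.0001810351772500961, 0.00018103517725043825])
foot tri (array([0.572 , 0.1723, 0.03  ]), [0.0023569324641250157, 0.002356932464125004])
knobs (array([0.4888, 0.2176, 0.0557]), [0.0022316923734830075, 0.0013428547826497337, 0.002789897208576659]) (array([0.7081, 0.1418, 0.0563]), [0.004040964916840189, 0.001406068985661653, 0.0028072288849142124, 0.0006022458396985482])
vial top [0.6133 0.2574 0.106 ]
```

View pics/crop1.png

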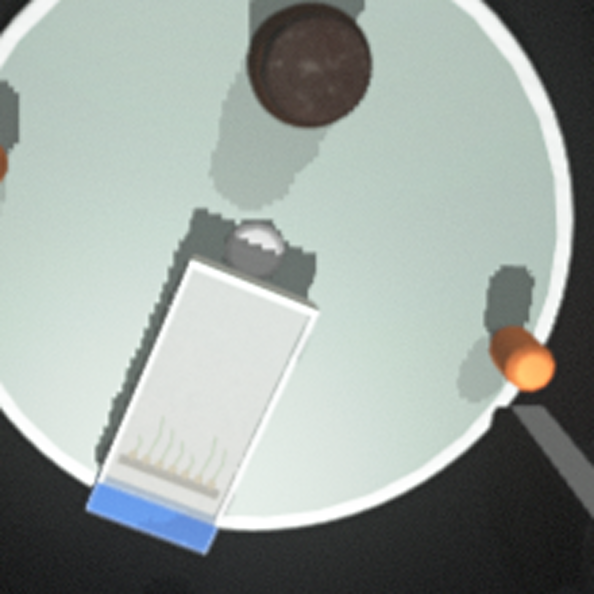

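The crop confirms the plate: lid up, blue band at the outer end, with the foot end by the hub at (294,201) in the full picture. Next is an empty-handed reach test of the lay-in attitude, which also gives data for fitting a kinematic model.

Request:
send_rows:
  increments: [1,-0.1,-0.02,-0.05,0,0,0,1,-0.1,-0.02,-0.05,0,0,0,1,-0.1,-0.02,0,0,0,0,1,-0.1,-0.02,0,0,0,0,1,-0.1,-0.02,0,0,0,0]

```text
time_s: 1.2
position: [0.5384, -0.0475, 0.2944]
eef_rot: [3.142, 0.001, 1.569]
ft_force: [0.9, -1.5, 0.1]
gripper_width: 0.0855
finger_force: 0.0
```

```bash
python3 -c "
from log import *;s=log();print(s['position'],s['joint_positions'])"
```

```text
[ 0.53838264 -0.04747096  0.29439523] [ 0.02982303  0.26625225  0.03398426  1.4172967  -0.00812904  1.458096
  0.06146545]
```

Request:
send_rows:
  increments: [1,0,0,0,0,-0.09,0,1,0,0,0,0,-0.09,0,1,0,0,0,0,-0.09,0,1,0,0,0,0,-0.09,0,1,0,0,0,0,-0.09,0]

```text
time_s: 1.7
position: [0.5397, -0.045, 0.2954]
eef_rot: [3.138, 0.712, 1.568]
ft_force: [-0.2, -0.0, -0.2]
gripper_width: 0.0857
finger_force: 0.0
```

```bash
python3 -c "
from log import *;s=log();print(s['position'],s['joint_positions'])"
```

```text
[ 0.53968075 -0.04504052  0.29543079] [-0.39102116  0.37134815  0.02334484  1.48889757  0.64786462  1.57834619
 -0.46538948]
```

Request:
send_rows:
  increments: [1,0,0,0,0,-0.09,0,1,0,0,0,0,-0.09,0,1,0,0,0,0,-0.09,0,1,0,0,0,0,-0.09,0,1,0,0,0,0,0,0.08]

```text
time_s: 2.2
position: [0.5384, -0.0428, 0.2889]
eef_rot: [2.776, 1.257, 1.187]
ft_force: [-0.0, 1.1, -1.0]
gripper_width: 0.0854
finger_force: 0.0
```

```bash
python3 -c "
from log import *;s=log();print(s['position'],s['eef_rot'],s['joint_positions'])"
```

```text
[ 0.53844795 -0.04280604  0.28889058] [2.77557241 1.25685922 1.18749594] [-0.61551741  0.62511023  0.10484069  1.56023403  0.96786148  1.77445351
 -0.85480438]
```

```bash
cat > fit.py <<'E'
import json,itertools
from fk import *
from scipy.optimize import least_squares
L=[json.loads(l) for l in open('log.jsonl')]
def res(p,sg):
    r=[]
    for q,x,e in L:
        T=fk(np.array(q)*sg,L=p[7],off=p[:7]);R=Ro.from_euler('xyz',e).as_matrix()
        r+=list(T[:3,3]-[x[0],x[1],x[2]])+list(.3*(T[:3,:3]-R).ravel())
    return np.array(r+list(1e-3*p[:6]))
best=None
for sg in itertools.product((1,-1),repeat=4):
    s=np.array([sg[0],1,sg[1],1,sg[2],1,sg[3]])
    for y in(-pi/2,pi/2):
        p=np.zeros(8);p[6]=y;p[7]=.172
        o=least_squares(res,p,args=(s,))
        if best is None or o.cost<best[0]:best=(o.cost,s,o.x,o.fun)
np.set_printoptions(precision=4,suppress=True)
print(best[0],best[1],best[2]);print(np.abs(best[3]).max(),len(L))
json.dump([best[1].tolist(),best[2].tolist()],open('fit.json','w'))
E
python3 fit.py
```

```text
0.025742091912482733 [-1  1  1  1 -1  1 -1] [ 0.0569  0.2257  2.9798  2.521  -3.1114  0.3321 -1.7227  0.2014]
0.09396324628400302 5
```

```bash
cat > fit2.py <<'E'
import json,itertools
import fk as K
from fk import *
from scipy.optimize import least_squares
L=[json.loads(l) for l in open('log.jsonl')]
A0=np.array([a for _,a,_ in K.P0])
N=np.r_[np.zeros(7),.267,0,.293,.0525,.3425,.0775,.097+.172,.076]
def model(q,p,sg):
    d1,a2,d3,a4,d5,a5,L7,a7=p[7:15]
    K.P0[:]=[(d1,0,0),(0,-pi/2,a2),(d3,pi/2,0),(0,pi/2,a4),(d5,pi/2,a5),(0,pi/2,0),(L7,-pi/2,a7)]
    return fk(np.array(q)*sg,L=0,off=p[:7])
def res(p,sg,y):
    r=[]
    for q,x,e in L:
        T=model(q,p,sg);R=Ro.from_euler('xyz',e).as_matrix()@Ro.from_euler('z',y).as_matrix()
        r+=list(T[:3,3]-x)+list(.3*(T[:3,:3]-R).ravel())
    return np.r_[r,3e-3*p[:7],5e-3*(p[7:]-N[7:])]
if __name__=='__main__':
    out=[]
    for sg in itertools.product((1,-1),repeat=7):
        for y in(-pi/2,pi/2):
            o=least_squares(res,N,args=(np.array(sg),y),max_nfev=40)
            out.append((o.cost,list(sg),y,o.x,np.abs(o.fun).max()))
    out.sort(key=lambda t:t[0]);np.set_printoptions(precision=4,suppress=True)
    for t in out[:4]:print(*t)
    t=out[0];json.dump([t[1],t[2],t[3].tolist()],open('fit.json','w'))
E
time timeout 300 python3 fit2.py
```

```text
9.47785393340339e-05 [-1, 1, -1, -1, -1, 1, -1] 1.5707963267948966 [-0.0519  0.0483  0.041   3.195  -0.0202  0.0032 -0.0087  0.2418 -0.0015
  0.4717 -0.0193  0.4121  0.0144  0.3709  0.0022] 0.009584929647215563
0.00013310330178855885 [-1, -1, -1, 1, -1, -1, -1] -1.5707963267948966 [-3.1964 -0.0478  0.0467 -3.1956 -0.0231 -0.0052 -0.0068  0.2433 -0.001
  0.4697  0.0198  0.4105 -0.0116  0.3706 -0.0028] 0.009589115738950556
0.00013572062353664607 [-1, 1, 1, -1, -1, -1, -1] -1.5707963267948966 [-0.0545 -3.0783 -0.0466  0.0699 -3.1649 -0.0057 -0.0071  0.2441 -0.0006
 -0.4688  0.0258  0.4112  0.0121  0.3708 -0.0027] 0.00949462665074687
0.00017881093083469698 [-1, -1, -1, -1, -1, 1, -1] 1.5707963267948966 [-3.1953 -0.0478  3.1868  3.1953 -0.0226  0.0048 -0.0072  0.243  -0.0007
  0.4697 -0.0197  0.4105  0.0122  0.3706  0.0029] 0.009585941591958394
real	2m23.740s
user	2m24.206s
sys	0m0.052s
```

```bash
cat > ik.py <<'E'
from fit2 import *
sg,yy,p=json.load(open('fit.json'));sg=np.array(sg);p=np.array(p)
lo=np.array([-2.7,-.3,-1.27,.12,-1.44,.2,-3.05]);hi=np.array([2.7,1.91,1.3,2.57,4.58,2.03,3.05])
Rz=lambda a:Ro.from_euler('z',a).as_matrix()
def tcp(q):
    T=model(q,p,sg).copy();T[:3,:3]=T[:3,:3]@Rz(-yy);return T
def ik(X,R,q0s):
    best=None
    for q0 in q0s:
        f=lambda q:np.r_[10*(tcp(q)[:3,3]-X),3*(tcp(q)[:3,:3]-R).ravel(),.01*(q-q0)]
        o=least_squares(f,np.clip(q0,lo+.01,hi-.01),bounds=(lo+.02,hi-.02))
        if best is None or o.cost<best[0]:best=(o.cost,o.x,np.linalg.norm(tcp(o.x)[:3,3]-X))
    return best
# plate & rack
plate=np.array([.578,.1145,.042]);pyaw=-1.936
rack=np.array([.509,-.214,0]);ryaw=-1.685;lean=.26
def pick(gx,tz,flip):
    px=np.array([np.cos(pyaw),np.sin(pyaw),0]);z=np.array([0,0,-1.]);x=px if flip else -px
    return np.r_[(plate+gx*px)[:2],tz],np.c_[x,np.cross(z,x),z]
def place(gx,dz,flip,slot=-.06,up=0):
    Rr=Rz(ryaw);px=Rr@[np.sin(lean),0,np.cos(lean)];z=Rr@[np.cos(lean),0,-np.sin(lean)];x=px if flip else -px
    F=rack+Rr@[slot,0,.010]
    return F+(.06+gx+up)*px+(.007+dz)*z,np.c_[x,np.cross(z,x),z]
E
cat > t.py <<'E'
from ik import *
np.set_printoptions(precision=3,suppress=True)
Q=[np.array(l[0]) for l in L]
for fl in(0,1):
    add=np.array([0,0,0,0,0,0,1.])
    q0s=[q+add*d for q in(Q[0],Q[-1]) for d in((0,) if not fl else(2.9,-2.5))]
    for nm,t in(('pick',pick(.0,.03,fl)),('lift',pick(0,.2,fl)),('over',place(0,.012,fl,up=.1)),('place',place(0,.012,fl))):
        b=ik(*t,q0s);print(fl,nm,t[0],Ro.from_matrix(t[1]).as_euler('xyz'),b[0],b[1],b[2])
E
python3 t.py
```

```text
0 pick [0.578 0.115 0.03 ] [3.142 0.    1.206] 2.8984745254641174e-05 [-0.29   0.559  0.104  1.673 -0.065  0.914 -0.533] 1.8622584421186473e-06
0 lift [0.578 0.115 0.2  ] [3.142 0.    1.206] 1.750014749084499e-05 [-0.259  0.405  0.059  1.459 -0.028  1.279 -0.563] 1.3154293775834504e-06
0 over [ 0.509 -0.213  0.16 ] [3.142 1.311 1.457] 1.1570245785298187e-05 [-0.393  0.746  0.169  1.798  1.052  1.486 -0.984] 1.378002056132326e-06
0 place [ 0.512 -0.188  0.063] [3.142 1.311 1.457] 1.748336164790909e-05 [-0.418  0.931  0.146  1.752  1.02   1.448 -1.118] 1.5842575093568736e-06Traceback (most recent call last):
  File "t.py", line 8, in <module>
    b=ik(*t,q0s);print(fl,nm,t[0],Ro.from_matrix(t[1]).as_euler('xyz'),b[0],b[1],b[2])
  File "ik.py", line 11, in ik
    o=least_squares(f,np.clip(q0,lo+.01,hi-.01),bounds=(lo+.02,hi-.02))
    return func(*args, **kwargs)
    raise ValueError("Initial guess is outside of provided bounds")
ValueError: Initial guess is outside of provided bounds
```

```bash
cat > t2.py <<'E'
from h import *
F=pickle.load(open('f0.pkl','rb'));w,S,D=F['wrist'],F['scene'],F['side']
np.set_printoptions(precision=4,suppress=True)
print(tri((S,(287,235)),(D,(269,206)),(w,(289,237))),tri((S,(256,264)),(D,(227,212)),(w,(189,246))))
E
python3 t2.py
sed -i 's/-2.5/-2.1/; s/np.clip(q0,lo+.01,hi-.01)/np.clip(q0,lo+.03,hi-.03)/' t.py ik.py; sed -i 's/(0,1):/(1,):/' t.py; python3 t.py
```

```text
(array([ 0.5562, -0.0511,  0.0566]), [0.001687730733091275, 0.0016177562516442607, 0.0003172945754802421]) (array([ 0.4524, -0.0614,  0.0563]), [0.0024752448576006326, 0.0024630397356943594, 0.00022565813753900753])
1 pick [0.578 0.115 0.03 ] [-3.142  0.    -1.936] 1.9247826634966983e-05 [-0.247  0.558  0.041  1.673 -0.02   0.913  2.572] 1.6400326085416974e-06
1 lift [0.578 0.115 0.2  ] [-3.142  0.    -1.936] 7.2555407310023385e-06 [-0.226  0.405  0.009  1.459 -0.006  1.28   2.56 ] 9.103371656197476e-07
1 over [ 0.509 -0.213  0.16 ] [-3.142 -1.311 -1.685] 1.1253410924680744e-05 [-0.371  0.744  0.136  1.798  1.066  1.504  2.148] 1.0815873863316699e-06
1 place [ 0.512 -0.188  0.063] [-3.142 -1.311 -1.685] 1.3882677567099269e-05 [-0.393  0.929  0.109  1.752  1.039  1.47   2.011] 1.19256914942058e-06
```

Request:
send_rows:
  increments: [1,0,0,0,0,0,-0.08,1,0,0,0,0,0.09,0,1,0,0,0,0,0.09,0,1,0,0,0,0,0.09,0,1,0,0,0,0,0.09,0]

```text
time_s: 2.7
position: [0.5396, -0.0444, 0.2948]
eef_rot: [3.14, 0.701, 1.57]
ft_force: [0.6, -0.4, -0.2]
gripper_width: 0.0853
finger_force: 0.0
```

Request:
send_rows:
  increments: [1,0,0,0,0,0.09,0,1,0,0,0,0,0.09,0,1,0,0,0,0,0.09,0,1,0,0,0,0,0.09,0,1,0,0,0,0,0.09,0]

```text
time_s: 3.2
position: [0.5395, -0.0453, 0.2957]
eef_rot: [3.139, -0.005, 1.569]
ft_force: [-0.7, -0.4, -0.2]
gripper_width: 0.0856
finger_force: 0.0
```

Request:
send_rows:
  increments: [1,-0.04,0,-0.05,0,0,0,1,-0.04,-0.02,-0.05,0,0,0,1,0,0,0,0,0,0]

```text
time_s: 3.5
position: [0.5295, -0.0906, 0.3481]
eef_rot: [3.135, 0.004, 1.56]
ft_force: [-0.5, -0.1, 0.1]
gripper_width: 0.0856
finger_force: 0.0
```

```bash
python3 - <<'E'
from h import *
from log import *
from station import optics
s=log();print(s['joint_positions'],s['position'],s['eef_rot'])
f=optics.grab_frame('wrist');pickle.dump(f,open('w2.pkl','wb'))
cv2.imwrite('pics/w2.png',f['image'])
E
```

```text
[ 0.09872592  0.24763579  0.04827101  1.31272647 -0.00823102  1.57466487
  0.13513712] [ 0.52946273 -0.09059873  0.34808109] [3.13529796 0.00448592 1.5604932 ]
```

View pics/w2.png

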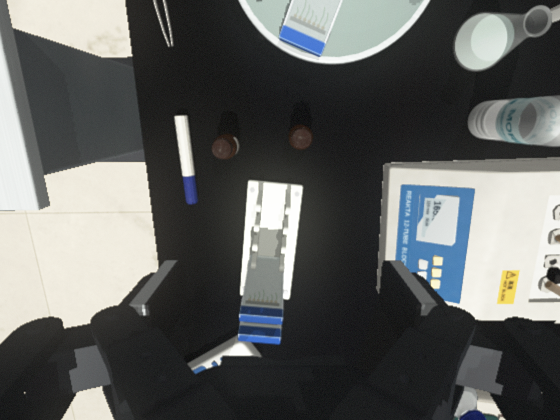

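The rack foot corners sit at (249,181), (303,185) and (288,299), with the standing plates' blue tops at the lower (-y) end, so rack +x points to world -y. Two small bench vials at (225,147) and (301,135) stand in front of it. I'll keep the gripper body above them by gripping toward the blue end and using slot 2.

```bash
python3 - <<'E'
from h import *
F=pickle.load(open('f0.pkl','rb'));w,S,D=F['wrist'],F['scene'],F['side'];f=pickle.load(open('w2.pkl','rb'))
np.set_printoptions(precision=4,suppress=True)
g=cv2.cvtColor(f['image'],cv2.COLOR_BGR2GRAY)
c=np.array([[249,181],[303,185],[289,299],[240,297]],np.float32).reshape(-1,1,2)
c2=cv2.cornerSubPix(g,c.copy(),(4,4),(-1,-1),(3,30,.01)).reshape(-1,2);print(c2)
C=[atz(f,q,.008)[:2] for q in c2];print(np.array(C))
A,B,E=C[0],C[1],C[2];print(np.linalg.norm(A-B),np.linalg.norm(B-E),'yaw',np.arctan2(*(E-B)[::-1]),np.arctan2(*(B-A)[::-1])-np.pi/2,'ctr',(A+E)/2)
print('tri',tri((f,c2[0]),(w,(227,270)),(S,(289,283))),tri((f,c2[1]),(w,(293,274))))
for b in blobs(f['image'],'blue'):
  if 230<b[0][0]<330:print(b)
cv2.imwrite('pics/crop2.png',cv2.resize(f['image'][165:355,210:330],None,fx=4,fy=4,interpolation=cv2.INTER_CUBIC)[:600*2][:760].copy()[:, :480] if 0 else cv2.resize(f['image'][170:320,220:330],None,fx=4,fy=4,interpolation=cv2.INTER_CUBIC))
E
```

```text
[[247.891  179.9792]
 [302.3251 185.3938]
 [288.4004 299.21  ]
 [240.4871 295.3482]]
[[ 0.4801 -0.1141]
 [ 0.5619 -0.1234]
 [ 0.5398 -0.3172]
 [ 0.4601 -0.3088]]
0.08229645363174962 0.1950251572032081 yaw -1.6843788140805098 -1.6833086768082235 ctr [ 0.51   -0.2157]
tri (array([ 0.4823, -0.1119,  0.0142]), [0.0018101553155375279, 0.002105453390727534, 0.001694767503424412]) (array([ 0.5631, -0.1272, -0.0102]), [2.186800842467896e-05, 2.186800842449658e-05])
([301.8, 39.4], 491, [281, 26, 43, 28], [[279, 36], [284, 25], [324, 43], [320, 54]])
([246.4, 309.9], 55, [241, 307, 13, 7], [[241, 312], [242, 306], [253, 308], [252, 313]])
([260.8, 311.0], 60, [253, 308, 17, 7], [[253, 313], [253, 307], [269, 309], [269, 314]])
([275.7, 312.6], 37, [270, 310, 12, 6], [[270, 315], [270, 310], [281, 310], [281, 315]])
([260.2, 319.6], 227, [239, 316, 44, 8], [[239, 320], [239, 315], [282, 319], [282, 324]])
([260.0, 330.9], 247, [240, 327, 40, 9], [[240, 333], [240, 326], [279, 329], [279, 336]])
([260.0, 339.7], 241, [238, 336, 43, 9], [[238, 341], [238, 335], [280, 338], [280, 345]])
```

View pics/crop2.png

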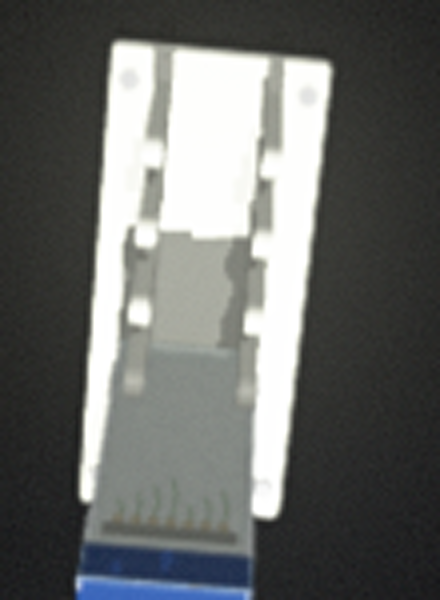

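```bash
python3 - <<'E'
from h import *
f=pickle.load(open('w2.pkl','rb'));np.set_printoptions(precision=4,suppress=True)
ya=-1.684;R=np.array([[np.cos(ya),np.sin(ya)],[-np.sin(ya),np.cos(ya)]])
for p in((153,155),(271,162),(146,235),(262,243),(140,310),(256,318),(134,380),(247,388)):
  X=atz(f,(p[0]/4+220,p[1]/4+170),.052);print(p,R@(X[:2]-[.51,-.2157]))
E
sed -i 's/^rack=.*/rack=np.array([.510,-.2157,0]);ryaw=-1.684;lean=.26/' ik.py
cat > dl.py <<'E'
# tool-axis shift (m) and turn (rad rotvec) from present pose to target
from ik import *
from station import telemetry
np.set_printoptions(precision=4,suppress=True)
def delta(X,R):
    s=telemetry.sense();R0=Ro.from_euler('xyz',s['eef_rot']).as_matrix()
    v=R0.T@(X-s['position']);r=Ro.from_matrix(R0.T@R).as_rotvec()
    print('shift frac',v/.5,'turn frac',r/(pi/2));return v,r
E
python3 - <<'E'
from dl import *
X,R=pick(.022,.2,1);print(X);delta(X,R)
print(place(.022,.012,1,slot=-.03))
q=ik(*place(.022,.012,1,slot=-.03),[np.array([-.39,.93,.11,1.75,1.04,1.47,2.0])]);print(q)
q=ik(*place(.022,.012,1,slot=-.03,up=.09),[np.array([-.39,.93,.11,1.75,1.04,1.47,2.0])]);print(q)
E
```

```text
(153, 155) [-0.0672 -0.0201]
(271, 162) [-0.0688  0.0212]
(146, 235) [-0.0374 -0.0202]
(262, 243) [-0.0385  0.0212]
(140, 310) [-0.0085 -0.02  ]
(256, 318) [-0.0096  0.0221]
(134, 380) [ 0.0193 -0.02  ]
(247, 388) [0.0184 0.0216]
[0.5701 0.094  0.2   ]
shift frac [0.3638 0.0779 0.2917] turn frac [-0.0009  0.0035 -1.7715]
(array([ 0.5089, -0.2251,  0.0844]), array([[-0.029 , -0.9936, -0.1092],
       [-0.2554,  0.113 , -0.9602],
       [ 0.9664,  0.    , -0.2571]]))
(np.float64(5.866663115979394e-07), array([-0.348 ,  0.8769,  0.1313,  1.7983,  1.0843,  1.434 ,  2.0332]), np.float64(2.8572385430057536e-07))
(np.float64(4.635604897133265e-06), array([-0.3237,  0.7112,  0.1515,  1.8285,  1.1097,  1.4661,  2.1664]), np.float64(7.533308480667712e-07))
```

Request:
send_rows:
  increments: [1,0.1,0.02,0.05,0,0,0,1,0.1,0.02,0.05,0,0,0,1,0.08,0.02,0.05,0,0,0,1,0.08,0.02,0.05,0,0,0,1,0,0,0,0,0,-0.0886]

```text
time_s: 4.05
position: [0.5631, 0.0945, 0.2437]
eef_rot: [-3.13, -0.007, 1.728]
ft_force: [-0.1, 0.5, -0.0]
gripper_width: 0.0857
finger_force: 0.0
```

Request:
send_rows:
  increments: [1,0,0,0,0,0,-0.0886,1,0,0,0,0,0,-0.0886,1,0,0,0,0,0,-0.0886,1,0,0,0,0,0,-0.0886,1,0,0,0,0,0,-0.0886]

```text
time_s: 4.55
position: [0.566, 0.0851, 0.2484]
eef_rot: [-3.139, -0.003, 2.413]
ft_force: [-0.6, 0.7, 0.8]
gripper_width: 0.0858
finger_force: 0.0
```

Request:
send_rows:
  increments: [1,0,0,0,0,0,-0.0886,1,0,0,0,0,0,-0.0886,1,0,0,0,0,0,-0.0886,1,0,0,0,0,0,-0.0886,1,0,0,0,0,0,-0.0886]

```text
time_s: 5.05
position: [0.566, 0.0851, 0.2485]
eef_rot: [-3.142, -0.003, 3.109]
ft_force: [-0.3, 0.4, 0.1]
gripper_width: 0.0856
finger_force: 0.0
```

Request:
send_rows:
  increments: [1,0,0,0,0,0,-0.0886,1,0,0,0,0,0,-0.0886,1,0,0,0,0,0,-0.0886,1,0,0,0,0,0,-0.0886,1,0,0,0,0,0,-0.0886]

```text
time_s: 5.55
position: [0.566, 0.0851, 0.2485]
eef_rot: [3.14, -0.002, -2.478]
ft_force: [-0.3, -0.0, 0.2]
gripper_width: 0.0852
finger_force: 0.0
```

Request:
send_rows:
  increments: [1,0,0,0,0,0,-0.0886,1,0,0,0,0,0,-0.0886,1,0,0,0,0,0,-0.0886,1,0,0,0,0,0,-0.0886,1,0,0,0,0,0,0]

```text
time_s: 6.05
position: [0.5661, 0.085, 0.2487]
eef_rot: [3.139, -0.001, -1.927]
ft_force: [0.7, -0.3, 0.2]
gripper_width: 0.0854
finger_force: 0.0
```

```bash
python3 - <<'E'
from dl import *
from h import *
from station import optics
s=telemetry.sense();print(s['joint_positions'],s['position'],s['eef_rot'])
delta(*pick(.022,.1,1))
f=optics.grab_frame('wrist');pickle.dump(f,open('w3.pkl','wb'))
cv2.imwrite('pics/w3.png',f['image'])
E
```

```text
[ 0.1957  0.4013 -0.5364  1.3964  0.2026  1.4018  2.445 ] [0.5661 0.085  0.2487] [ 3.1386 -0.0007 -1.9272]
shift frac [-0.0198 -0.0021  0.2973] turn frac [ 0.0019 -0.0005  0.0056]
```

View pics/w3.png

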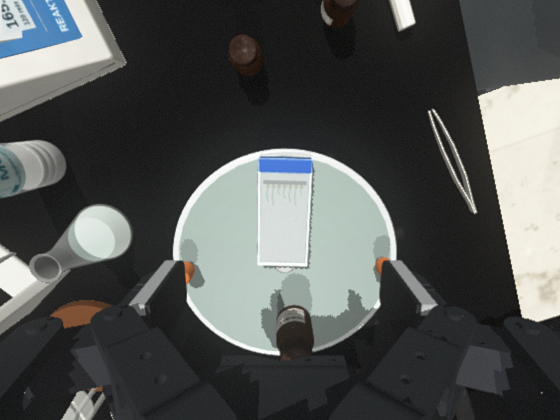

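The plate now lies upright between the open fingers, with its blue end at (259–312,157) and foot at (258–310,266). I refine its pose from these corners.

```bash
python3 - <<'E'
from dl import *
from h import *
f=pickle.load(open('w3.pkl','rb'));f1=pickle.load(open('w1.pkl','rb'))
c=np.array([[258.5,264.5],[310.5,267.5],[312.5,158],[259,156]])
c1=np.array([(317.8,225.6),(271.5,206.3),(232.2,298.1),(277,314.8)])
for ff,cc in((f,c),(f1,c1)):
  C=np.array([atz(ff,q,.056)[:2] for q in cc])
  print(C.ravel(),np.linalg.norm(C-np.roll(C,-1,0),axis=1),C.mean(0),np.arctan2(*((C[2]+C[3]-C[0]-C[1])[::-1])))
for a,b in((0,0),(1,1),(2,2),(3,3)):print(tri((f,c[a]),(f1,c1[[0,1,2,3][b]])))
E
```

```text
[0.6237 0.1599 0.5702 0.1838 0.5282 0.0686 0.5787 0.0476] [0.0586 0.1226 0.0548 0.1209] [0.5752 0.115 ] -1.9362531286427282
[0.6249 0.1587 0.5747 0.1797 0.5297 0.0694 0.5816 0.0482] [0.0544 0.1191 0.0561 0.1187] [0.5777 0.114 ] -1.9509522618094364
(array([0.6241, 0.1593, 0.0573]), [0.0006588056101397435, 0.0006588056101395606])
(array([0.5723, 0.1812, 0.0605]), [0.0024895583646789557, 0.0024895583646788576])
(array([0.5288, 0.0687, 0.0546]), [0.0006962721437471327, 0.0006962721437472867])
(array([0.5802, 0.0475, 0.0544]), [0.0013537180676035827, 0.0013537180676035645])
```

```bash
sed -i 's/^plate=.*/plate=np.array([.5765,.1145,.042]);pyaw=-1.940/' ik.py; python3 - <<'E'
from dl import *
delta(*pick(.022,.09,1))
E
```

```text
shift frac [-0.0189  0.0015  0.3178] turn frac [ 0.0016 -0.0005  0.0064]
```

Request:
send_rows:
  increments: [1,-0.019,0.001,0.0,0.0016,0,0.0064,1,0,0,0.08,0,0,0,1,0,0,0.09,0,0,0,1,0,0,0.09,0,0,0,1,0,0,0.056,0,0,0]

```text
time_s: 6.6
position: [0.5682, 0.0934, 0.0884]
eef_rot: [3.14, -0.002, -1.94]
ft_force: [0.3, -0.2, -0.5]
gripper_width: 0.0854
finger_force: 0.0
```

```bash
python3 - <<'E'
from dl import *
delta(*pick(.022,.030,1))
E
```

```text
shift frac [-0.0015 -0.0004  0.1169] turn frac [ 0.0013 -0.0015 -0.0001]
```

Request:
send_rows:
  increments: [1,0,0,0.05,0,0,0,1,0,0,0.04,0,0,0,1,0,0,0.026,0,0,0,1,0,0,0,0,0,0]

```text
time_s: 7.0
position: [0.569, 0.0932, 0.0322]
eef_rot: [3.14, -0.002, -1.939]
ft_force: [-0.7, 0.3, -0.5]
gripper_width: 0.0853
finger_force: 0.0
```

Request:
send_rows:
  increments: [0.5,0,0,0,0,0,0,0.4,0,0,0,0,0,0,0.3,0,0,0,0,0,0,-1,0,0,0,0,0,0,-1,0,0,0,0,0,0]
  force: 40

```text
time_s: 7.5
position: [0.5722, 0.0933, 0.036]
eef_rot: [-3.136, 0.002, -1.939]
ft_force: [-0.6, 0.1, 6.3]
gripper_width: 0.0553
finger_force: 42.3
```

Request:
send_rows:
  increments: [-1,0,0,0,0,0,0,-1,0,0,0,0,0,0]

```text
time_s: 7.7
position: [0.5722, 0.0933, 0.036]
eef_rot: [-3.136, 0.002, -1.939]
ft_force: [-0.5, -0.6, 5.9]
gripper_width: 0.0552
finger_force: 42.3
```

Request:
send_rows:
  increments: [-1,0,0,-0.01,0,0,0,-1,0,0,-0.02,0,0,0,-1,0,0,-0.05,0,0,0,-1,0,0,-0.09,0,0,0,-1,0,0,-0.09,0,0,0]
  force: 60

```text
time_s: 8.2
position: [0.5693, 0.0926, 0.165]
eef_rot: [-3.141, -0.001, -1.939]
ft_force: [1.3, 0.4, -1.8]
gripper_width: 0.0549
finger_force: 63.4
```

Request:
send_rows:
  increments: [-1,0,0,-0.09,0,0,0,-1,0,0,-0.05,0,0,0,-1,0,0,0,0,0,0]

```text
time_s: 8.5
position: [0.5728, 0.0942, 0.2396]
eef_rot: [-3.131, 0.005, -1.939]
ft_force: [-0.2, 0.2, -1.5]
gripper_width: 0.0549
finger_force: 63.5
```

```bash
python3 - <<'E'
from dl import *
from h import *
from station import optics
s=telemetry.sense();print(s['joint_positions'],s['position'],s['eef_rot'],s['ft_force'])
f=optics.grab_frame('wrist');pickle.dump(f,open('w4.pkl','wb'))
for b in blobs(f['image'],'blue'):
  if b[1]>100: print(b)
g=optics.grab_frame('scene');pickle.dump(g,open('s4.pkl','wb'))
cv2.imwrite('pics/w4.png',np.hstack([f['image'][100:400,130:430],g['image'][100:400,130:430]]))
E
```

```text
[ 0.1795  0.411  -0.5361  1.4059  0.2128  1.3695  2.4135] [0.5728 0.0942 0.2396] [-3.1306  0.0053 -1.9389] [-0.1749  0.232  -1.496 ]
([38.0, 17.5], 331, [22, 0, 35, 32], [[16, 17], [28, -2], [61, 20], [49, 39]])
([18.9, 31.6], 156, [6, 20, 26, 21], [[5, 24], [27, 18], [31, 35], [9, 41]])
([280.4, 195.3], 660, [215, 191, 132, 9], [[215, 194], [346, 191], [346, 196], [215, 200]])
([280.9, 217.9], 4241, [212, 201, 138, 35], [[212, 204], [349, 201], [350, 232], [213, 236]])
```

View pics/w4.png

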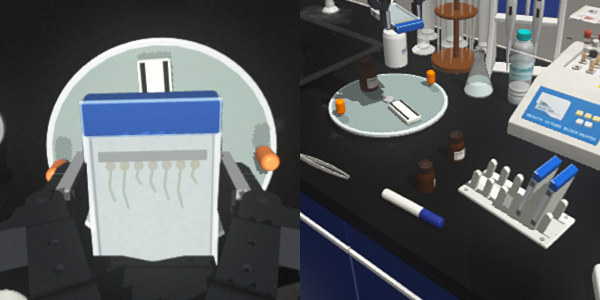

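The plate is lifted and held square between the fingers, with the blue band at about (213–350,201–235) in the wrist picture. The rest is empty, the vial still stands, and the two rack plates are in place. Next I solve for the plate's pose in the hand.

```bash
cat > hand.py <<'E'
from dl import *
from h import *
f=pickle.load(open('w4.pkl','rb'))
s=telemetry.sense();R0=Ro.from_euler('xyz',s['eef_rot']).as_matrix();X0=s['position']
# subpixel edges down/across the band, columns near each side
im=f['image'].astype(int);h=cv2.cvtColor(f['image'],cv2.COLOR_BGR2HSV)
for c in(225,280,335):
    print(c,[(r,h[r,c].tolist()) for r in range(186,242,1) if r<206 or r>230][::2])
for r in(210,225):print(r,[(c,h[r,c].tolist()) for c in list(range(208,218))+list(range(345,354))])
P=np.array([[60,28,14],[60,-28,14],[44,28,14],[44,-28,14]])/1000.
U=np.array([[212,201],[350,199],[213,236],[350,233]])
def pose(p):
    gx,gy,dz,a,b,c=p # plate frame in tool: x along, y = -y tool, z=-z
    Rt=np.diag([1,-1,-1.])@Ro.from_rotvec([a,b,c]).as_matrix()
    return Rt,np.array([-gx,gy,-dz])
def rs(p):
    Rt,t=pose(p);r=[]
    for A,u in zip(P,U):r+=list(proj(f,R0@(Rt@A+t)+X0)-u)
    return np.r_[r,(p-[.021,0,.006,0,0,0])*[200,1000,400,100,30,60]]
o=least_squares(rs,[.021,0,.006,0,0,0]);print(o.x,np.round(o.fun,1))
E
python3 hand.py
```

```text
225 [(186, [71, 21, 197]), (188, [75, 21, 198]), (190, [73, 21, 198]), (192, [71, 21, 198]), (194, [109, 129, 142]), (196, [110, 158, 140]), (198, [110, 162, 142]), (200, [108, 99, 188]), (202, [103, 71, 239]), (204, [109, 146, 198]), (231, [110, 164, 180]), (233, [110, 169, 178]), (235, [109, 140, 173]), (237, [103, 33, 216]), (239, [83, 11, 218]), (241, [87, 12, 219])]
280 [(186, [30, 2, 254]), (188, [30, 2, 254]), (190, [30, 1, 255]), (192, [110, 39, 192]), (194, [110, 154, 139]), (196, [111, 150, 143]), (198, [109, 125, 165]), (200, [104, 73, 238]), (202, [109, 119, 213]), (204, [110, 167, 185]), (231, [110, 163, 180]), (233, [110, 162, 172]), (235, [106, 80, 221]), (237, [87, 11, 217]), (239, [87, 10, 219]), (241, [86, 9, 217])]
335 [(186, [72, 23, 201]), (188, [75, 20, 201]), (190, [104, 59, 165]), (192, [110, 157, 138]), (194, [110, 155, 140]), (196, [110, 154, 146]), (198, [105, 81, 233]), (200, [108, 104, 226]), (202, [110, 166, 184]), (204, [110, 169, 183]), (231, [110, 169, 177]), (233, [106, 78, 202]), (235, [90, 17, 213]), (237, [80, 10, 220]), (239, [79, 13, 218]), (241
[... 334 characters left out ...]
 [110, 166, 177]), (349, [109, 135, 185]), (350, [106, 83, 219]), (351, [105, 67, 207]), (352, [90, 25, 193]), (353, [75, 23, 198])]
225 [(208, [73, 23, 199]), (209, [72, 23, 199]), (210, [77, 24, 198]), (211, [105, 63, 218]), (212, [106, 76, 231]), (213, [108, 116, 203]), (214, [110, 159, 181]), (215, [110, 168, 178]), (216, [110, 165, 179]), (217, [110, 170, 179]), (345, [109, 167, 177]), (346, [110, 167, 179]), (347, [110, 164, 180]), (348, [110, 157, 172]), (349, [107, 98, 204]), (350, [106, 75, 223]), (351, [103, 50, 184]), (352, [81, 22, 188]), (353, [73, 21, 198])]
[ 0.0249 -0.0025  0.0056 -0.0023 -0.0174  0.0236] [-0.6 -0.9  0.6 -1.7  1.8  1.  -0.8  1.6  0.8 -2.5 -0.2 -0.2 -0.5  1.4]
```

```bash
python3 - <<'E'
import re
t=open('hand.py').read()
t=re.sub(r"for c in\(225.*?\nP=","P=",t,flags=re.S)
t=t.replace("[44,-28,14]]","[44,-28,14],[60,28,0],[60,-28,0]]")
t=re.sub(r"U=.*","U=np.array([[209.5,200.5],[351.5,197.8],[210.7,236.3],[350.7,233],[214.5,193.5],[346,190]])",t)
t=t.replace("[200,1000,400,100,30,60]","[100,400,200,60,20,40]")
t+="\njson.dump(o.x.tolist(),open('hand.json','w'))\n"
open('hand.py','w').write(t)
E
python3 hand.py
```

```text
[ 0.0243 -0.0029  0.0108  0.006   0.0167  0.023 ] [-0.8 -0.8  0.  -1.3  1.2  1.8 -0.4  2.2  1.3 -1.3 -1.  -0.7  0.3 -1.2
  1.   0.4  0.3  0.9]
```

Request:
send_rows:
  increments: [-1,0.05,-0.006,-0.012,0,0,0,-1,0.09,-0.01,-0.012,0,0,0,-1,0.09,-0.01,-0.012,0,0,0,-1,0.09,-0.01,-0.012,0,0,0,-1,0.07,-0.008,-0.012,0,0,0]

```text
time_s: 9.1
position: [0.5179, -0.1004, 0.2617]
eef_rot: [3.139, -0.003, -1.942]
ft_force: [0.5, -0.6, -1.8]
gripper_width: 0.0545
finger_force: 63.4
```

```bash
python3 - <<'E'
from dl import *
s=telemetry.sense();print(s['joint_positions'],s['position'])
X,R=place(.0235,.008,1,slot=-.03,up=.09);print(X);delta(X,R)
E
```

```text
[ 0.5228  0.2876 -0.4722  1.4993  0.1335  1.3898  2.813 ] [ 0.5179 -0.1004  0.2617]
[ 0.5067 -0.2446  0.1738]
shift frac [ 0.2763 -0.0843  0.1763] turn frac [ 0.1093  0.828  -0.1387]
```

Request:
send_rows:
  increments: [-1,0,0,0,0.0109,0.0828,-0.0139,-1,0,0,0,0.0109,0.0828,-0.0139,-1,0,0,0,0.0109,0.0828,-0.0139,-1,0,0,0,0.0109,0.0828,-0.0139,-1,0,0,0,0.0109,0.0828,-0.0139]

```text
time_s: 9.6
position: [0.52, -0.0965, 0.2627]
eef_rot: [-3.084, -0.659, -1.843]
ft_force: [0.9, -0.3, -2.3]
gripper_width: 0.0544
finger_force: 63.5
```

Request:
send_rows:
  increments: [-1,0,0,0,0.0109,0.0828,-0.0139,-1,0,0,0,0.0109,0.0828,-0.0139,-1,0,0,0,0.0109,0.0828,-0.0139,-1,0,0,0,0.0109,0.0828,-0.0139,-1,0,0,0,0.0109,0.0828,-0.0139]

```text
time_s: 10.1
position: [0.5204, -0.096, 0.2622]
eef_rot: [-3.139, -1.314, -1.679]
ft_force: [1.0, -0.2, -1.4]
gripper_width: 0.0546
finger_force: 63.5
```

```bash
python3 - <<'E'
from dl import *
s=telemetry.sense();print(s['joint_positions'],s['position'])
X,R=place(.0235,.008,1,slot=-.03,up=.09);print(X);delta(X,R)
E
```

```text
[-0.232   0.6928 -0.3333  1.5914  1.1161  1.9501  2.2239] [ 0.5204 -0.096   0.2622]
[ 0.5067 -0.2446  0.1738]
shift frac [-0.0952 -0.0042  0.3336] turn frac [-0.0044 -0.0021  0.0008]
```

Request:
send_rows:
  increments: [-1,-0.018,-0.001,0.06,-0.0044,-0.002,0,-1,-0.019,-0.001,0.08,0,0,0,-1,-0.019,-0.001,0.08,0,0,0,-1,-0.019,-0.001,0.07,0,0,0,-1,-0.019,0,0.044,0,0,0]

```text
time_s: 10.6
position: [0.503, -0.2481, 0.1725]
eef_rot: [3.13, -1.307, -1.679]
ft_force: [0.9, -0.3, -0.0]
gripper_width: 0.0546
finger_force: 63.5
```

```bash
python3 - <<'E'
from dl import *
from h import *
from station import optics
s=telemetry.sense();print(s['joint_positions'],s['position'])
X,R=place(.0235,.008,1,slot=-.03,up=.09);delta(X,R)
g=optics.grab_frame('scene');pickle.dump(g,open('s5.pkl','wb'))
d=optics.grab_frame('side');pickle.dump(d,open('d5.pkl','wb'))
cv2.imwrite('pics/s5.png',np.hstack([cv2.resize(g['image'][190:350,270:430],None,fx=2.5,fy=2.5,interpolation=3),cv2.resize(d['image'][160:320,180:340],None,fx=2.5,fy=2.5,interpolation=3)]))
E
```

```text
[-0.0278  0.7341 -0.2561  1.7962  1.2425  1.6775  2.1099] [ 0.503  -0.2481  0.1725]
shift frac [ 0.0005 -0.0066 -0.0083] turn frac [0.0043 0.0022 0.0008]
```

View pics/s5.png

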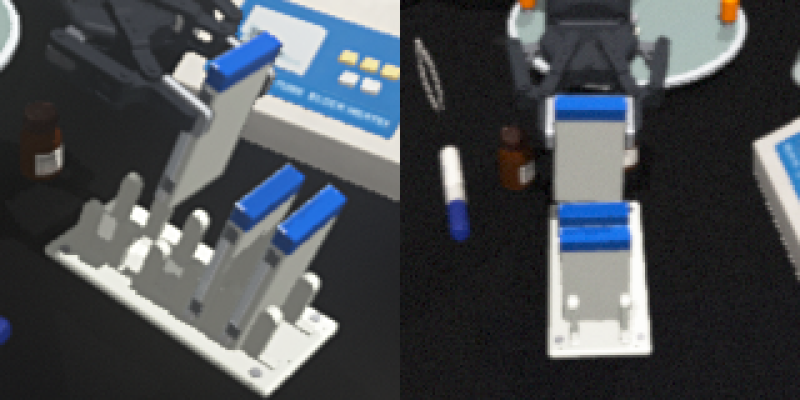

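Both views show the held plate upright, blue end up, at the free-slot side and parallel to the two standing plates (blue tops at scene crop (243,60) held, (268,195) and (310,218) standing). I compare band positions numerically, relative to the standing plates.

```bash
cat > rel.py <<'E'
from dl import *
from h import *
def rel(g,d,show=0):
    Rr=Rz(ryaw);out=[]
    for ff,(x0,x1,y0,y1) in((g,(330,420,195,300)),(d,(235,290,190,265))):
        B=[b for b in blobs(ff['image'],'blue',40) if x0<b[0][0]<x1 and y0<b[0][1]<y1]
        B.sort(key=lambda b:b[0][1])
        if show:
            for b in B:print(b)
        out.append(B)
    return out
if __name__=='__main__':
    g=pickle.load(open('s5.pkl','rb'));d=pickle.load(open('d5.pkl','rb'))
    rel(g,d,1)
E
python3 rel.py
```

```text
([412.9, 208.4], 475, [378, 189, 66, 40], [[370, 215], [378, 189], [444, 210], [435, 236]])
([366.4, 214.0], 329, [352, 203, 30, 23], [[350, 216], [378, 201], [384, 213], [355, 227]])
([377.1, 268.4], 315, [363, 256, 29, 26], [[361, 274], [386, 254], [393, 262], [367, 282]])
([393.7, 277.2], 323, [379, 265, 30, 27], [[377, 284], [403, 263], [410, 271], [384, 292]])
([255.4, 202.5], 276, [242, 197, 29, 11], [[242, 207], [242, 197], [270, 197], [270, 207]])
([257.4, 250.1], 509, [243, 241, 29, 19], [[243, 241], [271, 241], [271, 259], [243, 259]])
```

```bash
python3 - <<'E'
from dl import *
from h import *
g=pickle.load(open('s5.pkl','rb'));d=pickle.load(open('d5.pkl','rb'))
hs=cv2.cvtColor(d['image'],cv2.COLOR_BGR2HSV)[238:262,257].tolist();print([v[1:] for v in hs])
hs=cv2.cvtColor(d['image'],cv2.COLOR_BGR2HSV)[194:210,257].tolist();print([v[1:] for v in hs])
Rr=Rz(ryaw)
A=[tri((g,a),(d,b)) for a,b in(((366.4,214),(255.4,202.5)),((377.1,268.3),(257.2,245.2)),((393.7,277.2),(257.6,254.8)))]
for x,e in A:print(Rr.T@(x-rack),e)
print('held-s1',Rr.T@(A[0][0]-A[1][0]),'s2-s1',Rr.T@(A[2][0]-A[1][0]))
X,R=place(.0235,.008,1,slot=-.03,up=.09);s=telemetry.sense();print('expected',np.array([-.06+.09*np.sin(.26),0,.09*np.cos(.26)])+Rr.T@(s['position']-X))
E
```

```text
[[18, 172], [11, 164], [35, 152], [179, 216], [217, 214], [238, 211], [245, 210], [243, 211], [223, 205], [224, 139], [213, 133], [198, 134], [143, 170], [219, 204], [226, 211], [226, 218], [226, 231], [224, 231], [225, 202], [221, 143], [218, 130], [199, 128], [101, 142], [9, 165]]
[[3, 95], [16, 48], [78, 23], [110, 72], [140, 177], [213, 230], [217, 235], [231, 234], [227, 233], [215, 219], [230, 143], [241, 132], [228, 130], [178, 130], [64, 144], [11, 166]]
[ 0.0291 -0.0064  0.2053] [0.0015670409936504152, 0.0015670409936504135]
[ 0.0577 -0.0052  0.1201] [0.00015905199858756543, 0.0001590519985876347]
[ 0.0877 -0.0051  0.1203] [0.0003299215248082818, 0.0003299215248081781]
held-s1 [-0.0286 -0.0012  0.0852] s2-s1 [0.03   0.0001 0.0001]
expected [-0.0322 -0.0045  0.0853]
```

```bash
python3 - <<'E'
import pickle,cv2,numpy as np
g=pickle.load(open('s5.pkl','rb'))['image'];G=cv2.cvtColor(g,cv2.COLOR_BGR2GRAY)
for r in range(218,284,2):print(r,' '.join('%3d'%v for v in G[r,328:384]))
E
```

```text
218  63  58  52  52  60  65  56  37  34  30  24  77 203 232 228 226 225 225 224 225 226 227 231 201 123  60  48  52  65  75  88 100 106 106 104  98  88  79  72  70  68  66  68  83 109 138 158 167 167 192 215 158 119 115 116 123
220  38  48  54  58  60  55  66 130 181 181 131 205 232 228 226 225 225 225 225 225 225 227 233 239 150  60  52  55  54  54  56  66  81  82  76  69  67  66  63  67  87 125 148 161 165 166 167 165 128 100 157 147 124 117 119 120
222  54  48  46  43  49  51  67 108 166 219 230 214 175 181 199 218 228 228 228 227 227 231 234 151  66  47  52  53  55  56  57  62  64  66  62  64  77 103 129 153 164 166 165 164 165 165 166 134  76  72 104 127 139 172 165 142
224  51  53  56  59  62  60  62  65  74  95 139 197 228 222 178 128 136 163 184 202 220 233 157  98 107 103  75  55  51  53  57  60  61  76 107 138 157 164 165 164 164 164 163 163 165 167 141  82  68 101 112 120 138 143 161 168
226  41  39  38  38  45  54  64  67  66  60  65  82 114 169 221 232 209 155 121 121 130 125  87  68  87 131 127 116  92  69  78 112 139 156 165 165 164 164 163 162 163 163 163 164 167 142 
[... 5723 characters left out ...]
 163 164 163 113
278 206 118 110 114 115 113 114 126 135  83  35  31  38  40  40  42  82 111 118 113 112 137 213 248 252 166  62  38  43  43  43  43  65  96  87  64  53  51  53  55  55  57  60  65  61  72 114 148 162 163 163 163 159 135  95 109
280 131 112 114 115 114 114 133 163 240 255 232 146  70  34  34  79 112 118 116 116 114 113 145 190 172  97  43  40  44  43  42  50  83  85  94 104  96  71  55  51  54  56  64  99 141 162 164 163 162 164 161 136 118 184 157 108
282 113 114 115 115 113 118 156 233 254 254 254 255 255 240 144 108 115 116 115 116 115 117 140 127  77  43  41  43  43  42  51  82  78  69  68  68  88 113 115  88  88 120 148 162 163 163 160 140 152 138 119 107  76  74 117 186
```

```bash
python3 - <<'E'
from dl import *
from h import *
g=pickle.load(open('s5.pkl','rb'))
s=telemetry.sense();print('tool lean',Ro.from_euler('xyz',s['eef_rot']).as_matrix()[:,0],s['eef_rot'])
Rr=Rz(ryaw);R0=Ro.from_euler('xyz',s['eef_rot']).as_matrix()
for pitch in(-.06,-.03,0,.03,.06):
    Rt=np.diag([1,-1,-1.])@Ro.from_rotvec([0,pitch,0]).as_matrix()
    for dz in(.008,):
        W=lambda A:R0@(Rt@(np.array(A)-[.0235,0,0])+[0,0,-dz])+s['position']
        px=R0@Rt[:,0];lean=np.arctan2((Rr.T@px)[0],px[2])
        a,b=proj(g,W([-.015,.028,0])),proj(g,W([-.06,.028,0]))
        c,d=proj(g,W([-.035,-.028,.014])),proj(g,W([-.06,-.028,.014]))
        a2,b2=proj(g,W([-.015,-.028,0])),proj(g,W([-.06,-.028,0]))
        print(pitch,'lean',lean,'R',a,b,(a-b)[0]/(a-b)[1],'L',c,d,(c-d)[0]/(c-d)[1],'ridge',(a2-b2)[0]/(a2-b2)[1])
        print(W([-.06,.028,0]),Rr.T@(W([-.06,0,.007])-rack))
G=cv2.cvtColor(g['image'],cv2.COLOR_BGR2GRAY)
from itertools import product
for r in range(284,322,3):print(r,' '.join('%3d'%v for v in G[r,335:392]))
E
```

```text
tool lean [-0.0259 -0.2577  0.9659] [ 3.1185 -1.3088 -1.6708]
-0.06 lean 0.20193975771179307 R [368.3747 241.4599] [361.3746 260.6562] -0.36465424752850256 L [336.8907 259.988 ] [333.5361 270.6334] -0.31512688562956975 ridge -0.3319546632953381
[ 0.532  -0.2278  0.0922] [ 0.0025 -0.0047  0.0938]
-0.03 lean 0.23193843163413713 R [367.821  241.0432] [360.2296 259.758 ] -0.40563280461313955 L [336.1291 259.1424] [332.4514 269.5153] -0.35455213718455303 ridge -0.372600063915039
[ 0.5323 -0.2254  0.0928] [ 0.0001 -0.0047  0.0945]
0 lean 0.26193703688561765 R [367.2741 240.6122] [359.1001 258.8325] -0.4486201248427413 L [335.3824 258.2805] [331.3857 268.3742] -0.3959611070736853 ridge -0.41535052170337944
[ 0.5326 -0.223   0.0934] [-0.0023 -0.0046  0.0954]
0.03 lean 0.2919355784856923 R [366.7345 240.1672] [357.9869 257.8802] -0.4938510596023528 L [334.6511 257.403 ] [330.3396 267.2109] -0.4395868171431284 ridge -0.4604572433421598
[ 0.5329 -0.2206  0.0941] [-0.0047 -0.0046  0.0963]
0.06 lean 0.3219340616828299 R [366.2026 239.7085] [356.8906 256.9022] -0.5415941790846356 L [333.9356 256.5
[... 2439 characters left out ...]
 114
314 235 233 160 110 111 113 114 115 119 122 118  97  74  64  67  90 113 117 114 115 116 115 116 116 116 115 117 117 116 121 125 127 137 125 115 116 124 145 151 147 137 156 225 246 249 252 239 163 113 113 114 115 115 114 111 117 180
317 236 236 238 240 233 164 122 110 108 112 115 127 120 111 113 117 116 114 115 116 116 116 115 116 116 117 115 122 125 125 128 125 116 115 120 138 155 136 117 114 116 113 108 116 198 245 243 216 147 110 108 111 110 119 161 212 251
320 178 209 228 234 236 236 236 237 240 233 229 164 122 114 114 114 114 115 115 115 116 116 116 116 123 112  81  66  88 130 118 113 118 129 150 136 118 114 116 116 116 116 114 111 108 131 197 232 237 238 235 229 175 160 215 235 236
```

```bash
python3 - <<'E'
from dl import *
from h import *
g=pickle.load(open('s5.pkl','rb'))
Rr=Rz(ryaw)
G=cv2.cvtColor(g['image'],cv2.COLOR_BGR2GRAY).astype(float)
def ridge(rows,c0,sl,r0,w=3):
    out=[]
    for r in rows:
        c=c0+sl*(r-r0);cs=np.arange(int(round(c))-w,int(round(c))+w+1);v=G[r,cs];k=int(np.argmax(v[1:-1]))+1
        a,b,d=v[k-1:k+2];out.append((r,cs[k]+(0.5*(a-d)/(a-2*b+d) if (a-2*b+d)!=0 else 0)))
    r,c=np.array(out).T;m=np.polyfit(r,c,1)
    for _ in range(3):
        e=abs(np.polyval(m,r)-c);k=e<=max(.6,1.5*np.median(e));m=np.polyfit(r[k],c[k],1)
    return m,k.sum(),np.std((np.polyval(m,r)-c)[k])
def wp(foot,lean,A):
    px=Rr@[np.sin(lean),0,np.cos(lean)];pz=Rr@[-np.cos(lean),0,np.sin(lean)];py=np.cross(pz,px)
    O=rack+Rr@foot-.007*pz+.06*px
    return O+A[0]*px+A[1]*py+A[2]*pz
R0,X0=[telemetry.sense()[k] for k in('eef_rot','position')];R0=Ro.from_euler('xyz',R0).as_matrix()
for nm,rows,c0,sl,r0,f in(('s1',range(286,309),360,-.476,287,[.03,-.0034,.01]),('s2',range(298,318),375,-.55,299,[.06,-.0034,.01])):
    m,n,sd=ridge(rows,c0,sl,r0);rm=np.mean(rows);print(nm,'slope',m[0],'col@mid',np.polyval(m,rm),n,sd)
    for side in(-.028,):
      for le in(.23,.26,.29,.32):
        a=proj(g,wp(np.array(f),le,[.02,side,0]));b=proj(g,wp(np.array(f),le,[-.05,side,0]))
        s=(a-b)[0]/(a-b)[1];print('  ',le,s,a[0]+s*(rm-a[1]), 'py',wp(np.array(f),le,[0,1,0])[0]>0)
        a2=proj(g,wp(np.array(f)+[.003,0,0],le,[.02,side,0]));print('     +3mm ->',a2[0]+s*(rm-a2[1])) if le==.26 else 0
rows=range(246,260);m,n,sd=ridge(rows,344.5,-.43,246);print('held ridge',m[0],np.polyval(m,252.5),n,sd)
W=lambda A:R0@(np.diag([1,-1,-1.])@(np.array(A)-[.0235,0,0])+[0,0,-.008])+X0
for sd_ in(-.028,.028):
    a,b=proj(g,W([0,sd_,0])),proj(g,W([-.06,sd_,0]));s=(a-b)[0]/(a-b)[1];print('held model',sd_,s,a[0]+s*(252.5-a[1]))
E
```

```text
s1 slope -0.5028201771145968 col@mid 355.6017110480909 21 0.1794023535675633
   0.23 -0.4369985669945741 361.3631217673703 py True
   0.26 -0.49297806434661895 362.76968701968906 py True
     +3mm -> 364.8053789814695
   0.29 -0.5532008189606518 364.2871352116462 py True
   0.32 -0.6182907266344909 365.9316604516191 py True
s2 slope -0.5398347963764899 col@mid 370.4509249711416 20 0.19973244389942166
   0.23 -0.4836943444676717 376.7150830282309 py True
   0.26 -0.5437868529972784 378.1638219513388 py True
     +3mm -> 380.35252078199255
   0.29 -0.6086145897294921 379.7313039882565 py True
   0.32 -0.6788926203790363 381.43534718942044 py True
held ridge -0.4204278892837318 341.9812680316881 14 0.1284919949915432
held model -0.028 -0.41535052170338094 346.607530217288
held model 0.028 -0.4486201248427436 361.94097433512076
```

```bash
sed -i 's/^def pick/rack=rack+Rz(ryaw)@np.array([-.0045,-.002,0])\ndef pick/' ik.py; cat > q.py <<'E'
import sys
from dl import *
up=float(sys.argv[1]);s=telemetry.sense();print(s['position'],s['ft_force'],s['joint_positions'])
X,R=place(.0235,.008,1,slot=-.03,up=up);delta(X,R)
Rr=Rz(ryaw);R0=Ro.from_euler('xyz',s['eef_rot']).as_matrix()
F=s['position']+R0@np.array([-.0835,0,-.015]);print('foot in rack',Rr.T@(F-rack),'lean',np.arctan2((Rr.T@R0[:,0])[0],R0[2,0]))
E
python3 q.py .055
```

```text
[ 0.5017 -0.2488  0.1721] [-0.0276 -0.2164 -1.064 ] [-0.0273  0.7355 -0.2551  1.7966  1.241   1.679   2.1107]
shift frac [-0.0715 -0.0051 -0.0186] turn frac [0.0066 0.0012 0.0022]
foot in rack [ 0.0022 -0.0026  0.0954] lean 0.26193703688561765
```

Request:
send_rows:
  increments: [-1,0,-0.005,-0.0186,0.0066,0.0012,0.0022,-1,-0.025,0,0,0,0,0,-1,-0.025,0,0,0,0,0,-1,-0.02,0,0,0,0,0,-1,0,0,0,0,0,0]

```text
time_s: 11.2
position: [0.5105, -0.226, 0.1418]
eef_rot: [-3.118, -1.307, -1.698]
ft_force: [0.2, -0.3, -0.8]
gripper_width: 0.0548
finger_force: 63.6
```

```bash
python3 q.py .055; python3 - <<'E'
from dl import *
from h import *
from station import optics
g=optics.grab_frame('scene');d=optics.grab_frame('side');pickle.dump((g,d),open('sd6.pkl','wb'))
for ff in(g,d):
  for b in blobs(ff['image'],'blue',40):
    if 235<b[0][0]<420 and 190<b[0][1]<300:print(b)
print([v[1:] for v in cv2.cvtColor(d['image'],cv2.COLOR_BGR2HSV)[210:262,257].tolist()])
E
```

```text
[ 0.5105 -0.226   0.1418] [ 0.2451 -0.2546 -0.8328] [-0.0629  0.7983 -0.2635  1.7781  1.2362  1.6819  2.0487]
shift frac [-0.0006  0.0075  0.0114] turn frac [-0.0058  0.0023 -0.0024]
foot in rack [-0.0216  0.0039  0.0651] lean 0.26369294733173715
([413.3, 208.5], 532, [378, 189, 66, 39], [[369, 215], [378, 189], [444, 210], [435, 237]])
([375.9, 214.6], 46, [362, 208, 29, 14], [[362, 210], [363, 207], [391, 219], [389, 222]])
([355.5, 223.9], 326, [341, 212, 30, 25], [[338, 227], [366, 210], [372, 220], [344, 237]])
([377.0, 268.2], 324, [363, 256, 29, 26], [[361, 274], [386, 254], [393, 262], [367, 282]])
([393.6, 277.1], 332, [379, 265, 30, 27], [[377, 283], [403, 262], [410, 271], [384, 292]])
([258.9, 206.6], 261, [246, 202, 27, 10], [[246, 202], [272, 202], [272, 211], [246, 211]])
([257.6, 250.2], 504, [244, 241, 28, 19], [[244, 241], [271, 241], [271, 259], [244, 259]])
([414.9, 252.2], 235, [406, 244, 18, 17], [[405, 257], [409, 242], [425, 247], [421, 262]])
[[229, 128], [195, 131], [95, 139], [6, 166], [12, 168], [12, 175], [14, 170], [17, 170], [15, 173], [15, 171], [13, 171], [15, 172], [13, 171], [16, 171], [12, 169], [11, 169], [14, 169], [15, 171], [16, 172], [12, 169], [15, 170], [14, 170], [15, 171], [17, 170], [14, 168], [14, 169], [13, 171], [14, 169], [14, 170], [15, 170], [26, 180], [165, 237], [218, 236], [233, 234], [229, 234], [230, 232], [218, 212], [222, 138], [229, 128], [188, 138], [151, 181], [216, 231], [228, 233], [223, 234], [232, 232], [226, 232], [219, 206], [227, 144], [212, 130], [195, 131], [103, 144], [6, 162]]
```

```bash
cat > relm.py <<'E'
import sys
from dl import *
from h import *
g,d=pickle.load(open(sys.argv[1],'rb'));a=eval(sys.argv[2]);b=eval(sys.argv[3])
Rr=Rz(ryaw);H=tri((g,a),(d,b));S=tri((g,(377.05,268.25)),(d,(257.3,245.4)))
D=Rr.T@(H[0]-S[0]);up=D[2]/np.cos(.26);print('held-s1',D,H[1],'x off slot2 line (vs s1 own slot line)',D[0]+.06-np.tan(.26)*D[2])
E
python3 relm.py sd6.pkl '(355.5,223.9)' '(258.9,206.6)'; python3 q.py .055
```

```text
held-s1 [-0.0512  0.0049  0.0572] [0.0009197936228661297, 0.000919793622866094] x off slot2 line (vs s1 own slot line) -0.006416279462826278
[ 0.5107 -0.227   0.1437] [ 0.5093 -0.8138 -1.3384] [-0.0618  0.796  -0.2626  1.7775  1.2371  1.6832  2.0492]
shift frac [-0.0049  0.008   0.0104] turn frac [-0.0053  0.0013 -0.0043]
foot in rack [-0.0204  0.0044  0.067 ] lean 0.262119604461126
```

Request:
send_rows:
  increments: [-1,0,0.008,0.0104,-0.005,0.001,-0.004,-1,0,0,0,0,0,0,-1,0,0,0,0,0,0]

```text
time_s: 11.6
position: [0.5058, -0.2325, 0.143]
eef_rot: [-3.134, -1.31, -1.692]
ft_force: [0.7, -0.1, -1.2]
gripper_width: 0.0547
finger_force: 63.6
```

```bash
python3 q.py .055; cat > look.py <<'E'
import sys
from h import *
from station import optics
g=optics.grab_frame('scene');d=optics.grab_frame('side');pickle.dump((g,d),open(sys.argv[1],'wb'))
a=[b[0] for b in blobs(g['image'],'blue',100) if 310<b[0][0]<376 and 200<b[0][1]<290][0]
B=[b for b in blobs(d['image'],'blue',100) if 245<b[0][0]<270 and 195<b[0][1]<245];print(a,B)
import subprocess;print(subprocess.run(['python3','relm.py',sys.argv[1],str(a),str(B[0][0])],capture_output=True,text=True).stdout)
E
python3 look.py sd7.pkl; python3 q.py .055
```

```text
[ 0.5058 -0.2325  0.143 ] [ 0.7343 -0.1189 -1.1739] [-0.054   0.7945 -0.2597  1.7855  1.236   1.6803  2.0505]
shift frac [-0.0067 -0.0005 -0.0015] turn frac [ 0.0005  0.0004 -0.0014]
foot in rack [-0.0143 -0.0001  0.0662] lean 0.26068977859963754
[357.6, 226.0] [([257.3, 208.9], 247, [244, 204, 27, 10], [[244, 204], [270, 204], [270, 213], [244, 213]])]
held-s1 [-0.0446  0.0017  0.0571] [0.00021139869166468824, 0.00021139869166479086] x off slot2 line (vs s1 own slot line) 0.00024616794458352104

[ 0.5061 -0.2321  0.1429] [-0.3518 -0.7106 -1.4278] [-0.0544  0.7946 -0.2602  1.7852  1.2359  1.6802  2.0505]
shift frac [-0.0062 -0.0001 -0.0007] turn frac [ 0.0001  0.0007 -0.0013]
foot in rack [-0.0148  0.0001  0.0661] lean 0.26117625928295607
```

Request:
send_rows:
  increments: [-1,-0.01,0,-0.0016,0,0,0,-1,-0.01,0,0,0,0,0,-1,-0.01,0,0,0,0,0,-1,0,0,0,0,0,0]

```text
time_s: 12.1
position: [0.5064, -0.2269, 0.1272]
eef_rot: [3.14, -1.309, -1.682]
ft_force: [0.6, 0.3, -1.9]
gripper_width: 0.0547
finger_force: 63.6
```

```bash
python3 q.py .04; python3 look.py sd8.pkl
```

```text
[ 0.5064 -0.2269  0.1272] [ 0.5503  0.3098 -1.9276] [-0.0636  0.8251 -0.2602  1.7796  1.2333  1.6774  2.0267]
shift frac [-0.0031 -0.0006  0.0014] turn frac [-0.0001  0.001   0.0003]
foot in rack [-0.0201 -0.0003  0.0504] lean 0.26150955486607674
[353.3, 233.3] [([257.1, 213.5], 213, [244, 209, 27, 10], [[244, 209], [270, 208], [270, 217], [244, 218]])]
held-s1 [-0.0509  0.0011  0.041 ] [0.0005310052300253628, 0.0005310052300253716] x off slot2 line (vs s1 own slot line) -0.0017934586584245835
```

Request:
send_rows:
  increments: [-1,-0.008,0,0.001,0,0,0,-1,-0.008,0,0,0,0,0,-1,0,0,0,0,0,0]

```text
time_s: 12.5
position: [0.5067, -0.2254, 0.1197]
eef_rot: [-3.14, -1.309, -1.685]
ft_force: [0.4, 0.6, -1.5]
gripper_width: 0.0548
finger_force: 63.6
```

```bash
python3 q.py .02; python3 look.py sd9.pkl
```

```text
[ 0.5067 -0.2254  0.1197] [ 0.4261  0.5817 -1.485 ] [-0.0666  0.8394 -0.2593  1.7767  1.2333  1.6749  2.0143]
shift frac [-0.028  -0.0003  0.0004] turn frac [-0.0001  0.001  -0.0002]
foot in rack [-0.0215 -0.0001  0.043 ] lean 0.26163402314312295
[352.4, 236.9] [([257.2, 215.6], 257, [244, 211, 27, 10], [[244, 211], [270, 211], [270, 220], [244, 220]])]
held-s1 [-0.0521  0.0011  0.0342] [0.0011104860595723275, 0.0011104860595723505] x off slot2 line (vs s1 own slot line) -0.0012215144341352208
```

Request:
send_rows:
  increments: [-1,-0.01,0,0,0,0,0,-1,-0.01,0,0,0,0,0,-1,-0.008,0,0,0,0,0,-1,0,0,0,0,0,0]

```text
time_s: 13.0
position: [0.5071, -0.2218, 0.106]
eef_rot: [3.141, -1.309, -1.684]
ft_force: [0.1, 0.0, -0.8]
gripper_width: 0.0548
finger_force: 63.6
```

```bash
python3 q.py .0; python3 look.py sd10.pkl
```

```text
[ 0.5071 -0.2218  0.106 ] [ 0.1378  0.013  -0.807 ] [-0.0735  0.8666 -0.2584  1.7703  1.2322  1.6717  1.9934]
shift frac [-0.0396 -0.0004  0.0003] turn frac [-0.0001  0.001   0.0001]
foot in rack [-0.0252 -0.0002  0.0292] lean 0.2615203769639988
[350.0, 242.8] [([257.0, 220.2], 223, [244, 216, 27, 9], [[244, 216], [270, 216], [270, 224], [244, 224]])]
held-s1 [-0.0552  0.0006  0.0209] [0.0006953791245111373, 0.0006953791245112275] x off slot2 line (vs s1 own slot line) -0.0007342937033708204
```

Request:
send_rows:
  increments: [-1,-0.01,0,0,0,0,0,-1,-0.01,0,0,0,0,0,-1,-0.008,0,0,0,0,0,-1,0,0,0,0,0,0]

```text
time_s: 13.5
position: [0.5075, -0.2182, 0.0925]
eef_rot: [-3.141, -1.309, -1.684]
ft_force: [-0.1, 0.3, -1.4]
gripper_width: 0.0544
finger_force: 63.6
```

```bash
python3 q.py .0; python3 look.py sd11.pkl
```

```text
[ 0.5075 -0.2182  0.0925] [-0.1024  0.3203 -1.4211] [-0.0803  0.8934 -0.2574  1.7628  1.2313  1.6684  1.9733]
shift frac [-0.0116 -0.0004  0.0003] turn frac [-0.0001  0.001  -0.    ]
foot in rack [-0.0288 -0.0002  0.0157] lean 0.26158262058308496
[347.7, 248.5] [([257.3, 224.6], 242, [245, 220, 26, 10], [[245, 220], [270, 220], [270, 229], [245, 229]])]
held-s1 [-0.0589  0.0012  0.0071] [0.00048823401884487107, 0.0004882340188448058] x off slot2 line (vs s1 own slot line) -0.0008027116534510559
```

Request:
send_rows:
  increments: [-1,-0.004,0,0,0,0,0,-1,-0.004,0,0,0,0,0,-1,0,0,0,0,0,0]

```text
time_s: 13.9
position: [0.5078, -0.2174, 0.0893]
eef_rot: [-3.137, -1.309, -1.689]
ft_force: [-0.5, -0.5, -1.4]
gripper_width: 0.0546
finger_force: 63.6
```

Request:
send_rows:
  increments: [-1,-0.002,0,0,0,0,0,-1,0,0,0,0,0,0]

```text
time_s: 14.1
position: [0.5079, -0.2172, 0.0885]
eef_rot: [-3.136, -1.31, -1.69]
ft_force: [0.6, 1.0, -1.1]
gripper_width: 0.0547
finger_force: 63.6
```

Request:
send_rows:
  increments: [-1,-0.002,0,0,0,0,0,-1,0,0,0,0,0,0]

```text
time_s: 14.3
position: [0.5079, -0.2169, 0.0875]
eef_rot: [-3.136, -1.31, -1.689]
ft_force: [0.7, 0.5, -1.2]
gripper_width: 0.0547
finger_force: 63.6
```

```bash
python3 q.py .0; python3 look.py sd12.pkl
```

```text
[ 0.5079 -0.2169  0.0875] [ 0.7457  0.5078 -1.1798] [-0.0829  0.9037 -0.2568  1.7592  1.2313  1.6675  1.9651]
shift frac [-0.0014  0.0001  0.0003] turn frac [-0.0001  0.0008 -0.0009]
foot in rack [-0.0301  0.0002  0.0107] lean 0.2612551601687028
[347.0, 250.6] [([257.3, 226.4], 213, [245, 222, 26, 9], [[245, 222], [270, 222], [270, 230], [245, 230]])]
held-s1 [-0.0598  0.0012  0.0021] [0.00022962862231271978, 0.00022962862231273813] x off slot2 line (vs s1 own slot line) -0.00037868749630687597
```

Still about 2 mm to go, with no contact force yet. I creep on.

Request:
send_rows:
  increments: [-1,-0.002,0,0,0,0,0,-1,0,0,0,0,0,0]

```text
time_s: 14.6
position: [0.5079, -0.2167, 0.0866]
eef_rot: [-3.136, -1.31, -1.689]
ft_force: [0.5, 0.1, -0.8]
gripper_width: 0.0546
finger_force: 63.6
```

Request:
send_rows:
  increments: [-1,-0.002,0,0,0,0,0,-1,0,0,0,0,0,0]

```text
time_s: 14.8
position: [0.5079, -0.2166, 0.0863]
eef_rot: [-3.135, -1.311, -1.691]
ft_force: [-0.1, 1.0, 2.0]
gripper_width: 0.0542
finger_force: 63.7
```

Request:
send_rows:
  increments: [-1,-0.002,0,0,0,0,0,-1,0,0,0,0,0,0]

```text
time_s: 15.0
position: [0.5079, -0.2166, 0.0862]
eef_rot: [-3.133, -1.313, -1.694]
ft_force: [-0.5, 1.1, 4.6]
gripper_width: 0.055
finger_force: 63.8
```

```bash
python3 q.py .0; python3 look.py sd13.pkl
```

```text
[ 0.5079 -0.2166  0.0862] [-0.4688  1.0586  4.5605] [-0.0845  0.9087 -0.256   1.7573  1.2317  1.6698  1.9609]
shift frac [ 0.0014 -0.      0.0003] turn frac [ 0.0003 -0.0013 -0.0016]
foot in rack [-0.0302  0.0002  0.0093] lean 0.2580059217351067
[346.9, 251.1] [([257.2, 226.7], 244, [245, 222, 26, 10], [[245, 222], [270, 222], [270, 231], [245, 231]])]
held-s1 [-0.0598  0.001   0.0013] [0.00027926651065295, 0.0002792665106530902] x off slot2 line (vs s1 own slot line) -0.0001261212255938808
```

Request:
send_rows:
  increments: [-1,0.002,0,0,0,0,0,0.36,0,0,0,0,0,0,0.45,0,0,0,0,0,0,0.6,0,0,0,0,0,0,1,0,0,0,0,0,0]
  force: 20

```text
time_s: 15.6
position: [0.5079, -0.2164, 0.0853]
eef_rot: [-3.138, -1.309, -1.688]
ft_force: [-0.4, 0.2, 0.4]
gripper_width: 0.0805
finger_force: 0.0
```

Request:
send_rows:
  increments: [1,0,0,0,0,0,0,1,0,0,0,0,0,0,1,0,0,0,0,0,0]

```text
time_s: 15.9
position: [0.5079, -0.2164, 0.0856]
eef_rot: [-3.136, -1.31, -1.689]
ft_force: [0.8, -0.7, 0.8]
gripper_width: 0.0855
finger_force: 0.0
```

```bash
python3 q.py .0; python3 look.py sd14.pkl
```

```text
[ 0.5079 -0.2164  0.0856] [ 0.7967 -0.6552  0.7526] [-0.0839  0.9075 -0.2566  1.7581  1.2311  1.667   1.9624]
shift frac [0.0026 0.     0.0003] turn frac [-0.0001  0.0008 -0.0009]
foot in rack [-0.0306  0.0001  0.0088] lean 0.26126189723926146
[345.7, 252.2] [([255.8, 226.8], 254, [242, 222, 29, 10], [[242, 231], [242, 222], [270, 222], [270, 231]])]
held-s1 [-0.0599 -0.002   0.0008] [0.0004551931192244937, 0.0004551931192244555] x off slot2 line (vs s1 own slot line) -0.00012139127190279492
```

Request:
send_rows:
  increments: [1,0,0,-0.03,0,0,0,1,0,0,-0.05,0,0,0,1,0,0,-0.07,0,0,0,1,0.02,0,-0.07,0,0,0,1,0.05,0,0,0,0,0]

```text
time_s: 16.5
position: [0.5205, -0.1121, 0.1462]
eef_rot: [3.138, -1.302, -1.67]
ft_force: [-0.0, 0.5, 0.4]
gripper_width: 0.0855
finger_force: 0.0
```

Request:
send_rows:
  increments: [1,0.05,0,0,0,0,0,1,0,0,0,0,0,0,1,0,0,0,0,0,0]

```text
time_s: 16.8
position: [0.5182, -0.1253, 0.1722]
eef_rot: [-3.133, -1.308, -1.692]
ft_force: [0.3, 0.0, -0.0]
gripper_width: 0.0856
finger_force: 0.0
```

```bash
python3 q.py .0|head -1; python3 look.py sd15.pkl; python3 - <<'E'
from h import *
F=pickle.load(open('f0.pkl','rb'));g,d=pickle.load(open('sd15.pkl','rb'))
for n,ff in(('scene',g),('side',d)):
  a=F[n]['image']
  for k in('orange','blue'):print(n,k,[b[0] for b in blobs(ff['image'],k,40) if (160<b[0][0]<280 and 140<b[0][1]<230) or 360<b[0][0]<400 and 255<b[0][1]<290])
# vial: dark region similarity
for n,ff,(x,y) in(('scene',g,(201,173)),('side',d,(273,144))):
  print(n,'vial diff',np.abs(F[n]['image'][y-15:y+15,x-8:x+8].astype(int)-ff['image'][y-15:y+15,x-8:x+8]).mean())
E
```

```text
[ 0.5182 -0.1253  0.1722] [ 0.2918  0.0348 -0.0058] [-0.1929  0.8061 -0.3189  1.6561  1.1274  1.8412  2.0806]
[345.9, 252.1] [([255.8, 226.9], 250, [242, 222, 28, 10], [[242, 222], [269, 222], [269, 231], [242, 231]])]
held-s1 [-0.0595 -0.002   0.001 ] [0.0003082280953660555, 0.00030822809536610983] x off slot2 line (vs s1 own slot line) 0.00022171182299398061

scene orange [[170.1, 205.9]]
scene blue [[377.1, 268.2], [393.7, 277.1]]
side orange []
side blue [[255.8, 226.9]]
scene vial diff 16.584722222222222
side vial diff 27.414583333333333
```

```bash
python3 -c "
from station import workorder
print(workorder.close_job())"
```

```text
the job is handed in; nothing more can be done
None
```

I lowered the plate into slot 2 (the middle free one), blue end up and foot on the slot floor, released it and handed the job in at about 17 s. The last camera check showed it seated and both rack plates unmoved; the seed vial was standing when last clearly seen, after the lift. The hand-in returned no verdict.

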